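# Build a cutter stack in the grinding fixture and wind it up to the wheel

## Robot

A 7-joint arm with a two-finger parallel gripper is mounted at the origin on the work surface. World frame = base frame: x ahead of the robot, y to its left, z up, the work surface at z = 0. Lengths are in mm, angles in rad, forces in N, time in s.
With the tool pointing down it reaches from about 350 to 900 mm from the base axis. Payload 7.2 kg.
Tool frame: the origin (TCP) lies at the very end of the fingers, on their centre line; the grasp point (between the pads) lies env.grasp_offset behind it (env.grasp_offset is the distance from the TCP to the grasp point, in mm); z points along the fingers, y is the line along which they close (so a half turn about z gives the same grasp; the last joint's range is limited). The gripper opens to 85 mm and grips with 20 to 120 N. Pads are 22 mm wide; open, the fingers measure 114 mm over their backs; the gripper's body (76 mm by 85 mm) begins 54 mm behind the grasp point. The pads swing forward as they close: fully open they stand 13 mm farther back than shut.
Start: joints at [1.067, 0.411, -0.013, 1.596, 0.006, 1.134, -0.082], TCP at [263.824, -566.592, 193.997] pointing down, gripper open.
Joint ranges: [-2.95, 2.95], [-0.29, 1.99], [-1.47, 1.44], [0.14, 2.54], [-1.03, 4.17], [0.13, 1.85], [-2.86, 2.86]. Speed limits (rad/s): [2.39, 2.39, 3.01, 3.01, 3.14, 3.14, 3.14].

## Interface

Orientations are given as a rotation vector (axis times angle).
In Python, from rig import env gives the robot as it stands. The module is installed in compiled form; this text tells all that it offers.
- The arm moves only by the shell command python3 -m jog 'ROWS'. ROWS is JSON, one flat list of numbers, 5 for each row, row after row: the finger opening in mm, from 0 to 85.4, then the shift along the tool's x, y, z in mm, then the turn about the tool's z in degrees. In form: [fingers, tx, ty, tz, roll, fingers, tx, ty, tz, roll, ...]. A call has 1 to 12 rows; each row shifts and turns the commanded pose from where the row before left it, along the tool's axes as they then stand; what a row does not reach is not made up. A row lasts 1/12 s, in which the tool goes at most 41.7 mm and 7.16 degrees, less where a joint would pass 70% of its speed; a pose out of reach is approached as far as the arm can. A call with a gripper value outside its range is refused whole. The fingers move at their own pace and stop on an object; the grip force is fixed at half the most. Time passes only in rows, so rows that do not move let the fingers close. It gives the time, the measured TCP pose, the force, the opening and the grip force at its end, in the units of the state.
- env.sense(): the state, without advancing time (a new reading comes with each control period).
- env.grab_frame(name): name is "side" or "top" or "wrist"; returns a dict with "image" (480x640x3 uint8, red, green, blue), "vertical_fov" (degrees; the focal length in pixels is half the picture's height over the tangent of half this angle, whatever the lens; pixels are square), "cx", "cy" (the principal point, pixels), "k1" (the pictures are not rectified: a ray, as slopes to the right and down, at radius r is drawn at 1 + k1 r^2 times it, then the intrinsics apply), "rvec" (rotation vector, rad) and "tvec" (3), from world to camera coordinates, as OpenCV has them. Camera axes: x right, y down, z forward; pixel columns grow to the right and rows downward; lengths in mm; the calibration is good to about 2 mm. A picture is of the moment at which its call begins. There is no depth.
- env.finish_job(): hands the job in; it is judged then, once.
The state is a dict: "t": time; "q": joint angles; "joint_vel": joint speeds; "effort": joint torques, N m; "tool_pos": TCP position; "orientation": TCP orientation; "contact_force": force on the tool from outside, world axes, zero at the start; "moment": the same for the moment, N m; "finger_gap": finger opening in mm; "finger_force": force on a finger pad.
Only numpy, scipy, OpenCV 4.12 (cv2) and the standard library are available. Lean on these libraries where they do the work, as an engineer would, in place of code of your own. Each camera call takes 0.05 s, during which the arm holds its last target. There are 200 camera calls.

## Task

Wind the crank anticlockwise until the carriage is fully out at its loading stop, away from the pink grinding wheel. Then build the cutter stack squarely in the blue pocket on the carriage: the dark steel cutter block first, flat on the pocket floor, then every brass spacer that is on the bench, one on another, and last the aluminium disc, flat and centred on top. Finally wind the crank clockwise until the carriage is fully home at the wheel, let go, and leave everything else on the bench alone.

Things in the scene. Friction and masses are not known exactly. Their poses are not given: they have to be found in the camera images.
- machine: Grinding fixture fixed to the bench: grey bed 100 x 460 x 15 mm along its own y. Origin on the bench surface straight below the pocket's loading place; z up; +y points along the bed from the crank (axis at y = -150 mm) to the pink 100 mm cup wheel, whose face is at y = 150 mm, with a green motor behind it (top 137 mm above the bench).
- pocket (a point): Centre of the pocket floor, 35 mm above the bench, on the carriage and moving with it; axes parallel to the machine's. Pocket 61 x 61 mm inside, bounded by four blue L-shaped corner posts 58 mm tall, flaring outwards above to 67 mm over the floor (at most 43 mm from the centre). A 34 mm wide gap in the middle of each side lets a finger in; outside, the 96 x 96 mm deck lies 10 mm below the floor.
- carriage (a joint): Travel of the carriage along the machine's +y in m: 0 = loading stop (fully out), 0.09 = home at the wheel. Driven only by the crank, 30 mm a turn.
- crank (a joint): Angle of the hand crank in rad about its vertical axis, growing clockwise seen from above: 0 = carriage at the loading stop, 18.85 (three full turns) = carriage home at the wheel; it has a hard stop at either end.
- crank_axis (a point): Point on the crank's vertical axis, 90 mm above the bench (the aluminium crank disc, 104 mm across, has its top 62 mm above the bench).
- crank_grip (a point): Point to grip on the crank's upright black knob, 94 mm above the bench and 20 mm below the knob's top; the knob is a freely revolving cylinder 20 mm across and 50 mm tall (64 to 114 mm above the bench), 38 mm from the crank's axis, and goes round with the crank.
- block: Dark steel cutter block, 56 x 56 x 16 mm thick, two red stripes on top, 0.4 kg. Origin at the centre of its underside, sides along its x and y, z up.
- disc: Aluminium top disc, 58 mm across, 12 mm thick, four red dots on top. Origin at the centre of its underside, z up.
- spacer1: Brass spacer plate, 56 x 56 x 12 mm thick, 0.2 kg; two to four of the four spacers are present (None if absent). Origin at the centre of its underside, sides along its x and y, z up.
- spacer2: Brass spacer plate, 56 x 56 x 12 mm thick, 0.2 kg; two to four of the four spacers are present (None if absent). Origin at the centre of its underside, sides along its x and y, z up.
- spacer3: Brass spacer plate, 56 x 56 x 12 mm thick, 0.2 kg; two to four of the four spacers are present (None if absent). Origin at the centre of its underside, sides along its x and y, z up.
- spacer4: Brass spacer plate, 56 x 56 x 12 mm thick, 0.2 kg; two to four of the four spacers are present (None if absent). Origin at the centre of its underside, sides along its x and y, z up.
- mug: Blue mug, 76 mm across, 90 mm tall; a bystander, to be left where it is. Origin at its underside.
- oil: Amber oil bottle, 60 mm across, 170 mm tall; a bystander, to be left where it is. Origin at its underside.
- wrench: Steel wrench lying flat; a bystander, to be left where it is. Origin at its underside.
- brush: Bench brush lying flat; a bystander, to be left where it is. Origin at its underside.
- carton: White carton 100 x 75 x 60 mm; a bystander, to be left where it is. Origin at its underside.
- spool: Steel spool, 60 mm across, 43 mm tall; a bystander, to be left where it is. Origin at its underside.
Not all that is in view belongs to the job. There is more than one size of the disc; the job needs the smallest.

How it is judged:
By the outcome, as a careful person would: the job done as asked, in the order asked, and still so for the second after the job is handed in, with the robot touching nothing.
Of spacer1, spacer2, spacer3, spacer4 only 2 to 4 are there at a start; the rules pass over those that are not, and their reading is None.
At some moment in a run one of block, disc, spacer1, spacer2, spacer3, spacer4 may be knocked a few centimetres aside while the robot is not near it.
Once in a run the grip may slacken for a moment while it holds something.
It also fails if it takes over 210 s, if anything falls off the work surface, if the arm or the gripper's body presses on something with over 40 N, if the wrist force passes 120 N, or if a joint passes its speed limit or range.

## Working session

There is one attempt and no reset: what is moved stays moved. The work goes in short steps, Python scripts to look and compute and a shell command to move; the robot and the scene stay as the last step left them, time stands still between calls to the robot, and variables do not carry over. Pictures are saved under pics/ and viewed, at most 14 in all, crops included, and the job is handed in when it is done.

```bash
mkdir -p pics; cat > h.py <<'E'
import numpy as np, cv2
from rig import env
def cam(n):
    f=env.grab_frame(n); h=f["image"].shape[0]
    F=h/2/np.tan(np.radians(f["vertical_fov"])/2)
    f["K"]=np.array([[F,0,f["cx"]],[0,F,f["cy"]],[0,0,1.]]); f["D"]=np.array([f["k1"],0,0,0,0.])
    f["R"]=cv2.Rodrigues(np.array(f["rvec"],float))[0]; f["t"]=np.array(f["tvec"],float).ravel()
    f["C"]=-f["R"].T@f["t"]; return f
def save(f,name): cv2.imwrite("pics/"+name,f["image"][:,:,::-1])
def ray(f,p):
    u=cv2.undistortPoints(np.array(p,float).reshape(-1,1,2),f["K"],f["D"])[:,0]
    return np.c_[u,np.ones(len(u))]@f["R"]
def onz(f,p,z):
    d=ray(f,p); return f["C"]+d*((z-f["C"][2])/d[:,2])[:,None]
def proj(f,P): return cv2.projectPoints(np.array(P,float).reshape(-1,1,3),np.array(f["rvec"],float),f["t"],f["K"],f["D"])[0][:,0]
def tri(f,p,g,q):
    a,b=ray(f,[p])[0],ray(g,[q])[0]
    s=np.linalg.lstsq(np.c_[a,-b],g["C"]-f["C"],rcond=None)[0]
    A,B=f["C"]+s[0]*a,g["C"]+s[1]*b; return (A+B)/2,np.linalg.norm(A-B)
def axes():
    s=env.sense(); R=cv2.Rodrigues(np.array(s["orientation"],float))[0]; return np.array(s["tool_pos"]),R,s
E
python3 - <<'E'
from h import *
for n in("top","side","wrist"):
    f=cam(n);save(f,n+"0.png");print(n,f["C"].round(),f["vertical_fov"],f["k1"],f["cx"],f["cy"])
p,R,s=axes();print(p,R.round(3),env.grasp_offset,s["finger_gap"],s["t"],s["contact_force"])
E
```

```text
top [ 458.   -3. 1170.] 52.11867488538774 0.033152845792822454 324.17134241948037 238.43057085106713
side [236. 900. 762.] 55.60819037317243 -0.1118092551624915 316.3185067235904 236.4288607268418
wrist [ 332. -534.  374.] 59.39435360593874 -0.07233338418662257 310.2187622639816 240.61886357082489
[ 263.61518905 -566.24468992  193.32915325] [[ 0.907  0.422 -0.001]
 [ 0.422 -0.907  0.001]
 [-0.    -0.001 -1.   ]] 18.700000000000003 85.33402724418721 0.15 [ 0.00858468  0.24035888 -0.44566654]
```

View pics/top0.png

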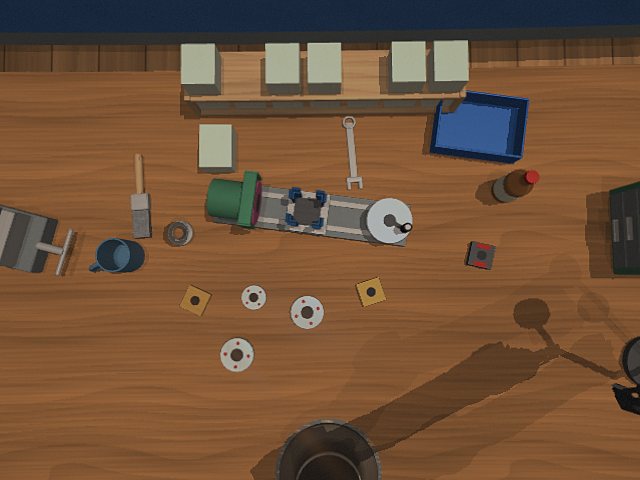

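View pics/side0.png

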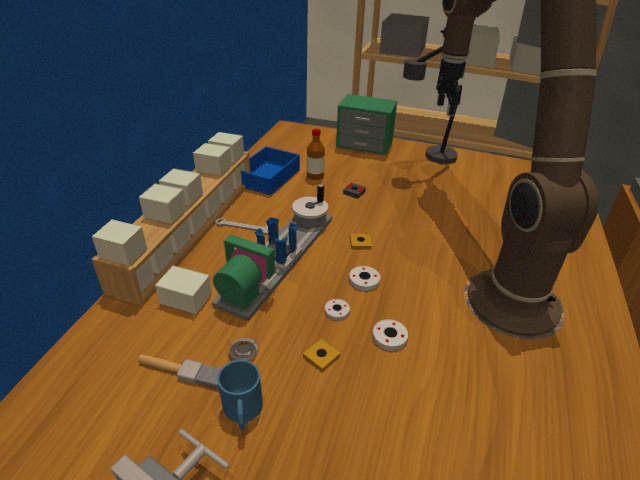

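Candidates, in top-image pixels:
- Disc: (254,297), which looks smallest, (307,312) and (237,354).
- Block: (481,255), with red stripes.
- Spacers: (195,300) and (371,292).
- The dark thing at (306,210) is in the pocket area.

Next I'll measure these and check them in a close crop.

```bash
cat > m.py <<'E'
from h import *
def blobs(mask,amin=25):
    n,l,st,c=cv2.connectedComponentsWithStats(mask.astype(np.uint8),connectivity=8)
    return [(c[i],st[i],l==i) for i in range(1,n) if st[i,4]>=amin]
def masks(f):
    h=cv2.cvtColor(f["image"],cv2.COLOR_RGB2HSV).astype(int);H,S,V=h[...,0],h[...,1],h[...,2]
    return dict(brass=(H>18)&(H<30)&(S>140)&(V>130),white=(S<50)&(V>150),red=((H<6)|(H>174))&(S>150)&(V>100),
      black=(V<70),blue=(H>100)&(H<125)&(S>120)&(V>40))
E
python3 - <<'E'
from m import *
t=cam("top");s=cam("side")
for n,f in(("top",t),("side",s)):
    M=masks(f)
    for k in("brass","white","red"):
        for c,st,_ in blobs(M[k],15 if k=="red" else 40): print(n,k,c.round(1),st.tolist(), onz(f,[c],14)[0].round(0)[:2])
a=cv2.resize(t["image"][170:380,180:420],None,fx=2.4,fy=2.4,interpolation=3)
b=cv2.resize(s["image"][170:375,210:390],None,fx=2.46,fy=2.46,interpolation=3)
o=np.zeros((505,800,3),np.uint8);A=cv2.resize(a,(440,385));o[:385,:440]=A;B=cv2.resize(b,(360,410));o[:410,440:]=B
cv2.imwrite("pics/c1.png",o[:410,:,::-1])
E
```

```text
top brass [370.9 284.9] [358, 281, 23, 9, 53] [ 430. -105.]
top brass [376.  300.2] [363, 295, 23, 10, 61] [ 394. -117.]
top white [450.9  60.5] [434, 41, 35, 40, 1346] [ 966. -306.]
top white [282.   62.8] [265, 43, 34, 40, 1300] [966. 101.]
top white [323.9  62.2] [308, 43, 33, 40, 1299] [967.  -0.]
top white [408.2  61.1] [392, 42, 34, 40, 1299] [ 966. -203.]
top white [197.6  63.6] [181, 44, 34, 40, 1322] [966. 304.]
top white [214.6 145.6] [199, 125, 32, 42, 1337] [766. 263.]
top white [351.6 152.7] [347, 129, 10, 48, 282] [745. -64.]
top white [354.1 181.1] [347, 177, 16, 12, 87] [676. -69.]
top white [308.6 194.3] [301, 191, 14, 7, 57] [646.  39.]
top white [274.8 195.2] [267, 193, 17, 6, 62] [645. 120.]
top white [387.6 219.1] [367, 198, 45, 45, 1278] [ 585. -147.]
top white [348.2 204.5] [330, 201, 38, 8, 161] [621. -54.]
top white [290.5 208.1] [288, 204, 7, 11, 50] [613.  82.]
top white [324.1 214.7] [320, 207, 9, 23, 89] [597.   3.]
top white [271.  220.2] [263, 218, 16, 6, 66] [585. 129.]
top white [299.1 228. ] [290, 225, 19, 7, 46] [566.  62.]
top white [344.  229.4] [
[... 910 characters left out ...]
5] [93, 220, 48, 24, 668] [1070.  101.]
side white [302.4 241.3] [296, 232, 16, 22, 69] [560. -34.]
side white [181.9 280.2] [156, 267, 52, 28, 847] [786. 215.]
side white [364.2 276.3] [350, 267, 30, 20, 344] [368.  50.]
side white [336.6 308.2] [325, 300, 24, 17, 236] [402. 179.]
side white [390.1 333. ] [373, 320, 35, 26, 530] [271. 213.]
side white [189.2 368.4] [178, 360, 23, 18, 256] [634. 440.]
side white [195.4 454.4] [175, 430, 52, 45, 311] [532. 596.]
side white [129.3 470.2] [112, 456, 41, 24, 507] [622. 662.]
side red [316.  130.2] [313, 129, 7, 4, 20] [ 758. -761.]
side red [348.7 185.9] [346, 184, 6, 5, 15] [ 518. -369.]
side red [360.  189.5] [357, 188, 7, 4, 16] [ 478. -360.]
```

View pics/c1.png

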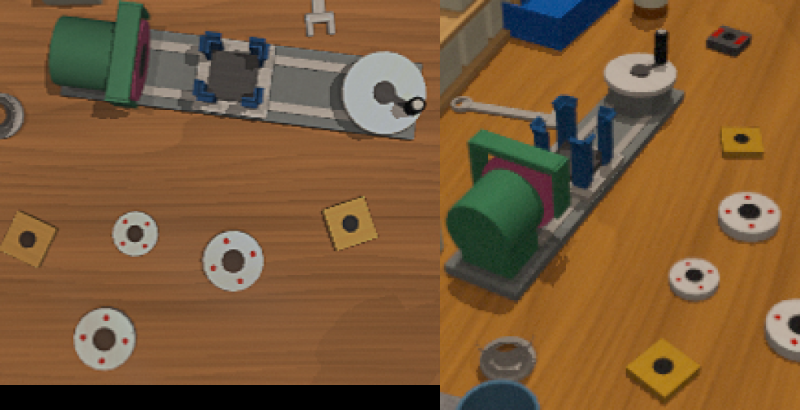

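View pics/wrist0.png

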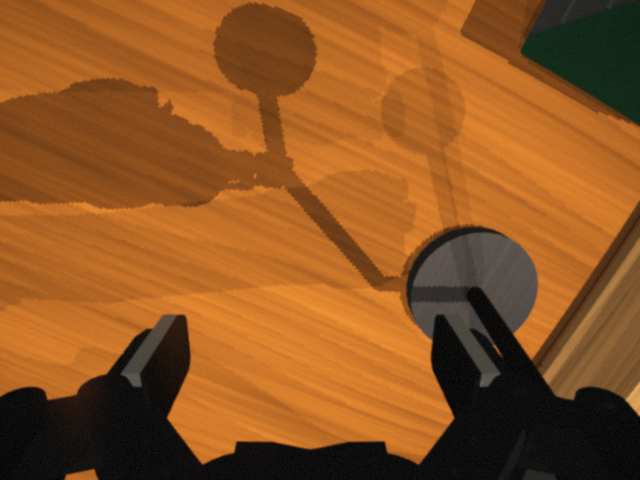

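Picture notes:
- The pocket is empty; its dark floor is at top pixel (306,210), between four blue posts.
- The smallest disc is at (254,297), about 24 px or 57 mm across. The other two are 33 px.
- There are exactly two brass spacers, and the block is at (481,255).
- The wrist view shows only bench and a lamp foot.

I'll move the camera over the crank area and measure there.

```bash
python3 -m jog '[85,32,-21,-9,0,85,32,-21,-9,0,85,32,-21,-9,0,85,32,-21,-9,0,85,32,-21,-9,0,85,32,-21,-9,0,85,32,-21,-9,4,85,32,-21,-9,5,85,32,-21,-9,6,85,32,-21,-9,6,85,32,-21,-9,6,85,20,-13,-5,5]'; python3 - <<'E'
from m import *
t=cam("top");s=cam("side");w=cam("wrist");save(w,"w1.png");p,R,st=axes();print(p,R.round(3).tolist(),w["C"])
T,S=masks(t),masks(s)
# crank disc
for n,f,k in(("t",t,T),("s",s,S)):
    for c,b,m in blobs(k["white"],300):
        if (n=="t" and abs(c[0]-388)<5) or (n=="s" and abs(c[0]-309)<6 and c[1]<215):
            pts=cv2.findContours(m.astype(np.uint8),0,2)[0][0]; e=cv2.fitEllipse(cv2.convexHull(pts)); print(n,"disc",e,onz(f,[e[0]],62))
    for c,b,m in blobs(k["blue"],20):
        if n=="t" and 270<c[0]<340 and 180<c[1]<240: print(n,"post",c,b)
    for c,b,m in blobs(k["black"],20):
        if n=="t" and 380<c[0]<420 and 200<c[1]<245 or n=="s" and 300<c[0]<335 and 175<c[1]<215: print(n,"knob",c,b)
E
```

```text
t: 1.25
tool_pos: [533.8, -212.9, 299.3]
orientation: [-3.134, 0.195, -0.004]
contact_force: [0.3, 0.6, 0.2]
finger_gap: 85.3
finger_force: 0.0
[ 532.4634664  -215.03955796  297.84353567] [[0.993, -0.118, 0.0], [-0.118, -0.993, 0.001], [0.0, -0.001, -1.0]] [ 609.08964478 -221.77219975  478.9696244 ]
t disc ((389.1690368652344, 220.081298828125), (44.40148162841797, 44.91537857055664), 126.98200988769531) [[ 577.11645101 -144.67351996   62.        ]]
t post [294.04672897 192.97196262] [289 187  12  15 107]
t post [321.13333333 196.03333333] [316 190  11  15  90]
t post [290.24719101 219.94382022] [285 213  13  13  89]
t post [317.7260274  223.60273973] [312 218  11  11  73]
t knob [386.2  219.85] [384 215   7  11  20]
t knob [403.58823529 227.80882353] [396 223  16  10  68]
s disc ((309.6101379394531, 205.95919799804688), (18.687070846557617, 34.804710388183594), 90.27935028076172) [[ 575.84834641 -138.50519594   62.        ]]
s knob [319.94117647 194.46078431] [316 186   8  18 102]
s knob [309.12 205.44] [306 203   8   5  25]
```

View pics/w1.png

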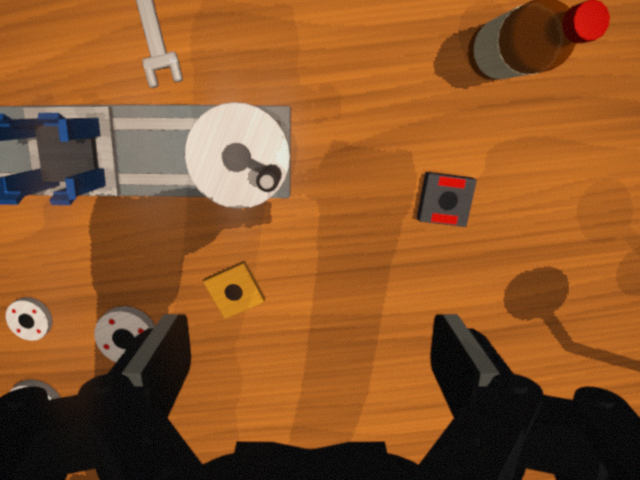

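The wrist view shows the crank disc at (238,155), the knob top at (267,178), the block at (447,200) and one spacer at (234,291). I'll measure these precisely from this view and cross-check the heights with the top view.

```bash
cat >> m.py <<'E'
def at(mask,u,v,r=25,amin=20):
    c=[b for b in blobs(mask,amin) if np.hypot(*(b[0]-[u,v]))<r]
    return max(c,key=lambda b:b[1][4]) if c else None
def hull(m): return cv2.convexHull(np.vstack(cv2.findContours(m.astype(np.uint8),0,2)[0]))
E
python3 - <<'E'
from m import *
w=cam("wrist");t=cam("top");W=masks(w);T=masks(t)
b=at(W["white"],238,155);ew=cv2.fitEllipse(hull(b[2]));b=at(T["white"],389,220);et=cv2.fitEllipse(hull(b[2]))
print("disc",ew,onz(w,[ew[0]],62),onz(t,[et[0]],62),tri(w,ew[0],t,et[0]))
img=w["image"];h=cv2.cvtColor(img,cv2.COLOR_RGB2HSV)
# bed edge: lines
g=cv2.cvtColor(img,cv2.COLOR_RGB2GRAY)
bed=(h[...,1]<70)&(h[...,2]>60)
for rows,name in(((90,125),"far"),((180,215),"near")):
    pts=[]
    for u in range(120,185,3):
        col=h[rows[0]:rows[1],u,1].astype(float); d=np.diff(cv2.GaussianBlur(col[:,None],(1,5),0)[:,0]); v=rows[0]+.5+(np.argmin(d) if name=="far" else np.argmax(d)); pts.append((u,v))
    P=onz(w,pts,15);  l=cv2.fitLine(P[:,:2].astype(np.float32),cv2.DIST_HUBER,0,.01,.01).ravel();print(name,l,np.degrees(np.arctan2(l[1],l[0])))
for u,v,n,k,z in((447,200,"block","black",16),(234,291,"spacer","brass",12)):
    pass
for (c,s,m) in blobs(W["red"],30): print("red",c,s[4],onz(w,[c],16)[0])
b=at(W["brass"],234,291,amin=300);r=cv2.minAreaRect(hull(b[2]));print("brass",r,onz(w,cv2.boxPoints(r),12)[:,:2].round(1).tolist())
cv2.imwrite("pics/w1k.png",cv2.resize(img[110:220,0:300],None,fx=2.6,fy=2.6,interpolation=3)[:,:,::-1])
for c,s,m in blobs(h[...,2]<60,15):
    if 230<c[0]<290 and 140<c[1]<200: print("blk",c,s)
E
```

```text
disc ((193.96339416503906, 149.55978393554688), (118.79701232910156, 191.3394317626953), 95.4139404296875) [[ 585.50452198 -106.29213914   62.        ]] [[ 577.061795  -144.6737958   62.       ]] (array([ 579.29388548, -131.32920896,  136.10023327]), np.float64(21.73504949635444))
far [ 1.3812250e-01  9.9041516e-01  6.3831445e+02 -5.8925671e+01] 82.060776
near [ 1.2407180e-01  9.9227327e-01  5.4133276e+02 -3.4779976e+01] 82.87284
red [588.15266486  17.04878049] 1107 [ 672.86483968 -522.05809829   16.        ]
red [449.36       179.79272727] 275 [ 517.37635914 -368.3398366    16.        ]
red [441.87109375 216.4765625 ] 256 [ 476.27790403 -358.70056244   16.        ]Traceback (most recent call last):
  File "<stdin>", line 17, in <module>
TypeError: 'NoneType' object is not subscriptable
```

```bash
python3 - <<'E'
from m import *
w=cam("wrist");t=cam("top");img=w["image"];h=cv2.cvtColor(img,cv2.COLOR_RGB2HSV)
print("hsv spacer",h[285,222],"disc",h[190,220],"bed",h[150,150],"rail",h[125,150],"deck",h[125,107],"wood",h[320,270])
for th in(170,185,200):
    m=(h[...,1]<60)&(h[...,2]>th)
    m=cv2.morphologyEx(m.astype(np.uint8),cv2.MORPH_OPEN,np.ones((13,13)))>0
    b=at(m,238,155,30)
    if b: e=cv2.fitEllipse(hull(b[2]));print(th,e,onz(w,[e[0]],62),tri(w,e[0],t,(389.17,220.08)))
c=cv2.HoughCircles(cv2.GaussianBlur(cv2.cvtColor(img,cv2.COLOR_RGB2GRAY)[150:205,240:295],(3,3),0),cv2.HOUGH_GRADIENT,1,10,param1=80,param2=10,minRadius=8,maxRadius=16);print(c)
cv2.imwrite("pics/w1k.png",np.vstack([cv2.resize(img[140:210,190:300],(660,420),interpolation=3)])[:,:,::-1])
E
```

```text
hsv spacer [  5 111  39] disc [ 13  38 227] bed [ 20  28 136] rail [ 15  42 168] deck [ 16  54 132] wood [ 14 198 197]
170 ((228.97291564941406, 150.44949340820312), (104.0731430053711, 109.15299987792969), 122.92448425292969) [[ 578.09183777 -143.44332027   62.        ]] (array([ 577.57189652, -144.12551116,   63.71634053]), np.float64(1.433661927640791))
185 ((228.992431640625, 150.33718872070312), (103.6100082397461, 108.86731719970703), 126.76948547363281) [[ 578.19619038 -143.48096137   62.        ]] (array([ 577.62856488, -144.13662641,   63.49809438]), np.float64(1.5081522008735817))
200 ((229.74412536621094, 150.5394287109375), (102.40681457519531, 107.0885238647461), 138.6494140625) [[ 577.91006447 -144.17858149   62.        ]] (array([ 577.51231927, -144.43626742,   62.18387415]), np.float64(0.9309117934919545))
[[[23.5 20.5 11. ]
  [17.5 32.5 12. ]]]
```

View pics/w1k.png

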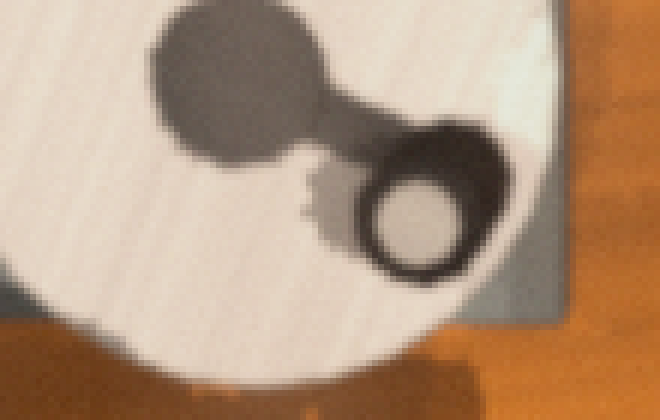

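The knob top centre is at about crop (416,222), which is wrist pixel (259.3,177); the disc is clear around it.

```bash
python3 - <<'E'
from m import *
w=cam("wrist");k=onz(w,[(259.3,177)],114)[0];a=np.array([577.5,-144.3])
d=k[:2]-a;print(k,np.hypot(*d),np.degrees(np.arctan2(d[1],d[0])))
p,R,s=axes();print(p,R.round(4).tolist())
g=a+38*d/np.hypot(*d); print("grip",g,"tool shift",R.T@(np.r_[g,75]-p))
t=cam("top")
for c in((294.0,193),(321.1,196),(290.2,220),(317.7,223.6)): print(onz(t,[c],98)[0])
E
```

```text
[ 555.43408273 -176.81409688  114.        ] 39.294671404261365 -124.16304886966246
[ 529.89577389 -218.29119821  297.81154091] [[0.9923, -0.1239, -0.0007], [-0.1239, -0.9923, -0.0003], [-0.0006, 0.0004, -1.0]]
grip [ 556.16110528 -175.74283022] tool shift [ 20.92507997 -45.56237497 222.78111461]
[635.48789928  68.40717213  98.        ]
[628.18239418   8.72040612  98.        ]
[575.74488389  77.10406486  98.        ]
[567.16993736  16.76452212  98.        ]
```

```bash
python3 -m jog '[85,10.5,-23,0,0,85,10.4,-22.6,0,0,85,0,0,36,0,85,0,0,36,0,85,0,0,36,0,85,0,0,36,0,85,0,0,36,0,85,0,0,24,0,85,0,0,12,0,85,0,0,6.8,0,85,0,0,0,0,85,0,0,0,0]'; python3 - <<'E'
from m import *
w=cam("wrist");save(w,"w2.png");p,R,s=axes();print(p,s["contact_force"])
E
```

```text
t: 2.7
tool_pos: [558.2, -174.8, 76.4]
orientation: [3.135, -0.193, 0.003]
contact_force: [-0.1, 0.3, -0.1]
finger_gap: 85.4
finger_force: 0.0
[ 558.52529648 -174.80512351   76.91979285] [ 0.6571808  -0.10471788  0.13122573]
```

View pics/w2.png

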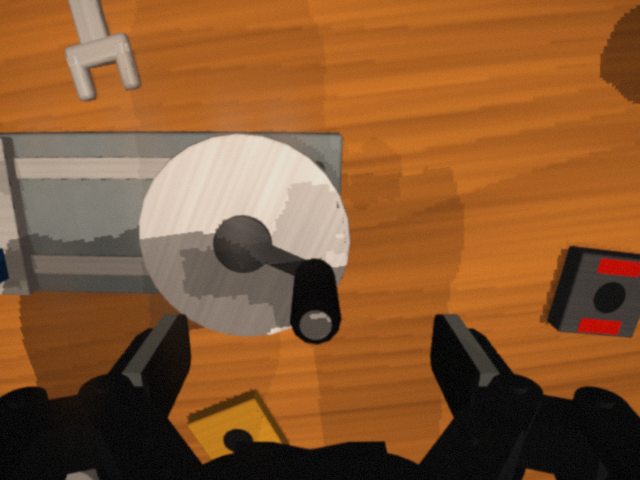

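The knob at (316,325) stands between the fingers, whose mid column is about 311. Close.

```bash
python3 -m jog '[15,-2,0,1.5,0,15,0,0,0,0,15,0,0,0,0,15,0,0,0,0,15,0,0,0,0,15,0,0,0,0,15,0,0,0,0,15,0,0,0,0]'; python3 - <<'E'
from h import *
p,R,s=axes()
yt=R[:2,0]
# circle rows in tool frame: knob world angle phi0=-124.2, anticlockwise, step 15 deg
a0=-124.2
for k in range(1,33):
    f=lambda x:38*np.array([np.cos(np.radians(x)),np.sin(np.radians(x)),0])
    d=R.T@(f(a0+15*k)-f(a0+15*(k-1)));print(k,d.round(1)[:2],end=";")
E
```

```text
t: 3.42
tool_pos: [555.2, -175.4, 74.4]
orientation: [3.134, -0.194, 0.0]
contact_force: [-2.5, -3.7, 5.0]
finger_gap: 16.0
finger_force: 40.7
1 [9.3 3.3];2 [9.9 0.8];3 [ 9.8 -1.8];4 [ 9.  -4.3];5 [ 7.6 -6.4];6 [ 5.6 -8.2];7 [ 3.3 -9.3];8 [ 0.8 -9.9];9 [-1.8 -9.8];10 [-4.3 -9. ];11 [-6.4 -7.6];12 [-8.2 -5.6];13 [-9.3 -3.3];14 [-9.9 -0.8];15 [-9.8  1.8];16 [-9.   4.3];17 [-7.6  6.4];18 [-5.6  8.2];19 [-3.3  9.3];20 [-0.8  9.9];21 [1.8 9.8];22 [4.3 9. ];23 [6.4 7.6];24 [8.2 5.6];25 [9.3 3.3];26 [9.9 0.8];27 [ 9.8 -1.8];28 [ 9.  -4.3];29 [ 7.6 -6.4];30 [ 5.6 -8.2];31 [ 3.3 -9.3];32 [ 0.8 -9.9];
```

```bash
python3 -m jog '[15,9.3,3.3,0,0,15,9.9,0.8,0,0,15,9.8,-1.8,0,0,15,9,-4.3,0,0,15,7.6,-6.4,0,0,15,5.6,-8.2,0,0,15,0,0,0,0]'; python3 - <<'E'
from h import *
p,R,s=axes();d=p[:2]-[577.5,-144.3];print(p,np.hypot(*d),np.degrees(np.arctan2(d[1],d[0])),s["contact_force"],s["finger_gap"])
E
```

```text
t: 4.0
tool_pos: [610.0, -162.3, 74.4]
orientation: [-3.135, 0.19, -0.003]
contact_force: [1.5, 1.8, 3.6]
finger_gap: 15.7
finger_force: 40.6
[ 610.02573076 -162.32091199   74.39272277] 37.18435733741408 -28.98868638976436 [1.51016057 1.80868699 3.63264775] 15.662250498536954
```

```bash
python3 -m jog '[15,3.3,-9.3,0,0,15,0.8,-9.9,0,0,15,-1.8,-9.8,0,0,15,-4.3,-9,0,0,15,-6.4,-7.6,0,0,15,-8.2,-5.6,0,0,15,-9.3,-3.3,0,0,15,-9.9,-0.8,0,0,15,-9.8,1.8,0,0,15,-9,4.3,0,0,15,-7.6,6.4,0,0,15,-5.6,8.2,0,0]';python3 -m jog '[15,-3.3,9.3,0,0,15,-0.8,9.9,0,0,15,1.8,9.8,0,0,15,4.3,9,0,0,15,6.4,7.6,0,0,15,8.2,5.6,0,0,15,9.3,3.3,0,0,15,9.9,0.8,0,0,15,9.8,-1.8,0,0,15,0,0,0,0]'; python3 - <<'E'
from m import *
p,R,s=axes();d=p[:2]-[577.5,-144.3];print(p,np.hypot(*d),np.degrees(np.arctan2(d[1],d[0])),s["contact_force"],s["finger_gap"])
t=cam("top");P=[]
for c,b,m in blobs(masks(t)["blue"],20):
    if 270<c[0]<370 and 180<c[1]<245: P.append(onz(t,[c],98)[0][:2]);print(c,b[4],P[-1])
E
```

```text
t: 5.0
tool_pos: [546.0, -121.3, 74.4]
orientation: [-3.136, 0.192, -0.005]
contact_force: [4.9, -1.3, 2.1]
finger_gap: 16.1
finger_force: 40.3
t: 5.83
tool_pos: [585.2, -181.2, 74.3]
orientation: [3.135, -0.194, 0.002]
contact_force: [1.8, -2.1, 7.2]
finger_gap: 15.7
finger_force: 41.4
[ 585.20331371 -181.22362395   74.30782409] 37.71862998077483 -78.2155134714175 [ 1.76431387 -2.08631442  7.23514973] 15.680614186660739
[309.12871287 194.74257426] 101 [631.26022456  35.07981724]
[336.11956522 197.83695652] 92 [623.74246533 -24.32162414]
[305.30232558 221.81395349] 86 [571.3950865   43.95527027]
[332.90140845 225.46478873] 71 [562.70831378 -16.55565456]
```

```bash
python3 -m jog '[15,9,-4.3,0,0,15,7.6,-6.4,0,0,15,5.6,-8.2,0,0,15,0,0,0,0]'|grep -E 'pos|force';python3 -m jog '[15,1.8,-4.6,0,0,15,1.4,-4.8,0,0,15,0,0,0,0]'|grep -E 'pos|contact';python3 -m jog '[15,0.8,-4.9,0,0,15,0,0,0,0]'|grep -E 'pos|contact';
```

```text
tool_pos: [609.4, -163.3, 74.3]
contact_force: [2.6, 0.5, 6.4]
finger_force: 41.3
tool_pos: [613.0, -155.2, 74.3]
contact_force: [0.9, 0.6, 8.0]
tool_pos: [614.1, -150.6, 74.3]
contact_force: [1.2, -1.4, 6.8]
```

```bash
for i in 1; do python3 -m jog '[15,0.1,-5,0,0,15,0,0,0,0]'|grep -E 'pos|contact';python3 -m jog '[15,-0.5,-5,0,0,15,0,0,0,0]'|grep -E 'pos|contact'; python3 -m jog '[15,-1.1,-4.9,0,0,15,0,0,0,0]'|grep -E 'pos|contact'; done; python3 - <<'E'
from m import *
t=cam("top");P=[]
for c,b,m in blobs(masks(t)["blue"],20):
    if 270<c[0]<370 and 180<c[1]<245: P.append(onz(t,[c],98)[0][:2])
print(np.mean(P,0),len(P))
E
```

```text
tool_pos: [614.2, -149.2, 74.3]
contact_force: [-0.7, -6.5, 6.5]
tool_pos: [614.2, -148.7, 74.4]
contact_force: [1.4, -16.6, 5.4]
tool_pos: [614.1, -148.2, 74.4]
contact_force: [3.7, -24.7, 3.0]
[596.43867624   3.82216876] 4
```

The carriage is at the loading stop: force is building with no motion, and the pocket is 149.3 mm from the crank axis. I'll relax the push, release, lift and go look at the block.

```bash
python3 -m jog '[15,0,5,0,0,15,0,4,0,0,15,0,0,0,0,85,0,0,0,0,85,0,0,0,0,85,0,0,0,0,85,0,0,0,0,85,0,0,0,0,85,0,0,-30,0,85,0,0,-35,0,85,0,0,-35,0,85,0,0,-30,0]'|grep -E 'pos|contact|gap'
python3 -m jog '[85,-13.3,21,0,0,85,-13.3,21,0,0,85,-13.3,21,0,0,85,-13.3,21,0,0,85,-13.3,21,0,0,85,-13.3,21,0,0,85,-13.3,21,0,2,85,-13.3,21,0,2,85,-13.3,21,0,2,85,-13.3,21,0,0,85,-13.3,21,0,0,85,0,0,0,0]'; cat >> m.py <<'E'
def sq(f,m,z):
    "square top face: corners from mask -> centre and side angle on plane z"
    P=onz(f,hull(m)[:,0].astype(float),z)[:,:2].astype(np.float32)
    r=cv2.minAreaRect(P);return np.array(r[0]),r[1],r[2]
def go(x,y,z):
    p,R,s=axes();return (R.T@(np.array([x,y,z])-p)).round(1)
E
python3 - <<'E'
from m import *
p,R,s=axes();print(p,R.round(3).tolist(),s["t"],s["contact_force"])
w=cam("wrist");save(w,"w3.png");t=cam("top");W=masks(w)
for n,f in(("w",w),("t",t)):
    r=[c for c,st,m in blobs(masks(f)["red"],20)];print(n,np.round(r,1).tolist());
    print([onz(f,[c],16)[0].round(1).tolist() for c in r])
E
```

```text
tool_pos: [613.1, -143.7, 205.8]
contact_force: [1.2, -0.4, 0.6]
finger_gap: 84.8
t: 9.18
tool_pos: [429.3, -354.5, 203.6]
orientation: [3.118, -0.366, -0.004]
contact_force: [-1.2, -1.4, -0.7]
finger_gap: 85.2
finger_force: 0.0
[ 429.3108957  -354.50445008  203.61467289] [[0.973, -0.232, -0.003], [-0.232, -0.973, -0.002], [-0.002, 0.002, -1.0]] 9.1833 [-1.21770485 -1.44779826 -0.7046691 ]
w [[301.4, 94.0], [301.5, 145.0]]
[[517.5, -368.1, 16.0], [476.7, -358.3, 16.0]]
t [[532.1, 176.2], [483.1, 246.2], [479.5, 263.5]]
[[682.2, -488.5, 16.0], [518.1, -368.8, 16.0], [477.7, -359.2, 16.0]]
```

View pics/w3.png

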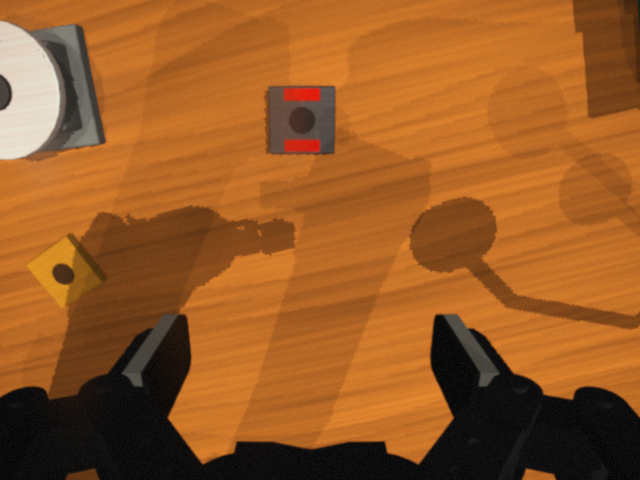

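The block is at (301,120), square to the tool. The wrist and top views agree at z = 16 within 1 mm, centre about (497.5,-363.6). Move over it and descend.

```bash
python3 -m jog '[85,34.2,-3.5,0,0,85,34.3,-3.5,0,0,85,0,0,35,0,85,0,0,35,0,85,0,0,35,0,85,0,0,35,0,85,0,0,24,0,85,0,0,12,0,85,0,0,6,0,85,0,0,0,0,85,0,0,0,0]'|grep -E 'pos|contact|gap'
python3 - <<'E'
from m import *
p,R,s=axes();print(p,s["contact_force"],"to go",go(497.5,-363.6,0),np.degrees(np.arctan2(R[1,0],R[0,0])))
E
```

```text
tool_pos: [503.4, -359.0, 22.9]
contact_force: [0.5, -0.7, 0.0]
finger_gap: 85.0
[ 503.38662411 -359.00981442   22.91816255] [ 0.50323523 -0.73952764  0.00300373] to go [-4.7  5.8 22.9] -12.998962859532618
```

```bash
python3 -m jog '[85,-4.7,5.8,0,0,85,0,0,8,0,85,0,0,6,0,85,0,0,4,0,85,0,0,2,0,85,0,0,1,0,85,0,0,0,0,85,0,0,0,0]'|grep -E 'pos|contact|gap'
python3 - <<'E'
from m import *
print(go(497.5,-363.6,0)); 
E
```

```text
tool_pos: [496.4, -363.5, 0.7]
contact_force: [-0.3, 0.6, 0.3]
finger_gap: 85.4
[ 1.1 -0.1  0.7]
```

```bash
python3 -m jog '[50,1,0,0,0,50,0,0,0,0,50,0,0,0,0,50,0,0,0,0,50,0,0,0,0,50,0,0,0,0,50,0,0,0,0,50,0,0,0,0]'|grep -E 'pos|force|gap'; python3 -m jog '[50,0,0,-8,0,50,0,0,-25,0,50,0,0,-35,0,50,0,0,-35,0,50,0,0,-25,0,50,0,0,-10,0,50,0,0,0,0,50,0,0,0,0,50,0,0,0,0]'|grep -E 'pos|force|gap'
python3 - <<'E'
from m import *
print(go(596.4,3.8,140),axes()[0]);w=cam("wrist");save(w,"w4.png")
E
```

```text
tool_pos: [497.3, -363.8, 0.7]
contact_force: [0.8, -0.9, 0.8]
finger_gap: 50.0
finger_force: 0.0
tool_pos: [496.3, -363.1, 137.1]
contact_force: [-0.5, 0.3, -0.4]
finger_gap: 50.1
finger_force: 0.0
[  14.8 -380.1   -2.6] [ 496.29487203 -363.13552452  137.13159315]
```

View pics/w4.png

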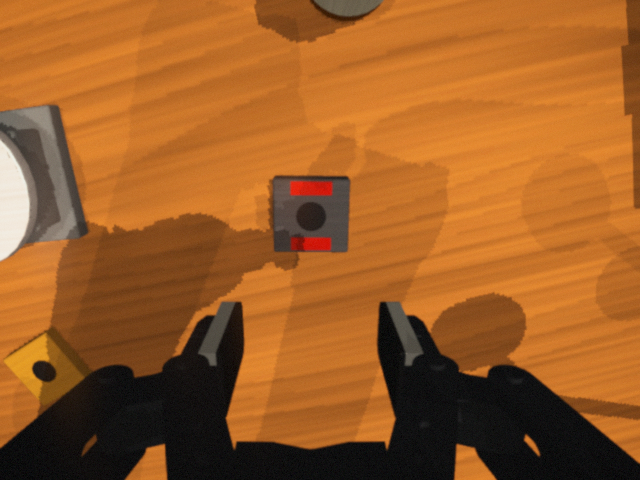

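The fingers closed to 50 mm with no grip, and the block is still on the bench at (311,215). I'll re-measure it.

```bash
python3 - <<'E'
from m import *
for n in("wrist","top"):
    f=cam(n)
    for c,s,m in blobs(masks(f)["red"],20): print(n,c.round(1),s[4],onz(f,[c],16)[0].round(1),onz(f,[c],0)[0].round(1))
f=cam("wrist");C=f["C"];p,R,s=axes();print("cam in tool",R.T@(C-p),(R.T@f["R"].T).round(3).tolist())
print("proj tcp",proj(f,[p,p-R[:,2]*-0+R[:,2]*100,p+R[:,2]*137]))
E
```

```text
wrist [311. 188.] 640 [ 517.2 -368.1   16. ] [ 514.4 -367.5    0. ]
wrist [311.  243.3] 542 [ 476.3 -358.7   16. ] [ 471.3 -357.6    0. ]
top [532.1 176.3] 134 [ 682.1 -488.5   16. ] [ 685.2 -495.2    0. ]
top [481.3 245.8] 39 [ 519.2 -364.7   16. ] [ 520.  -369.7    0. ]
top [481.3 264. ] 38 [ 476.6 -363.2   16. ] [ 476.8 -368.2    0. ]
cam in tool [ 7.52243646e+01 -1.40028892e-01 -1.80075936e+02] [[0.0, -0.955, -0.296], [1.0, 0.0, -0.0], [0.001, -0.296, 0.955]]
proj tcp [[310.69882218 280.68637688]
 [310.62674132 224.48738181]
 [310.61065763 212.06401678]]
```

The block never moved: it is at (497,-363.4) in both readings. Pixel widths of the fingers, and the 20 mm knob reading 16, show that the real opening is about 1.24 times the commanded value, so 50 was really about 62 mm. I'll descend again and close further.

```bash
python3 -m jog '[64,0.8,0.4,25,0,64,0,0,35,0,64,0,0,35,0,64,0,0,25,0,64,0,0,10,0,64,0,0,5,0,64,0,0,1,0,64,0,0,0,0,64,0,0,0,0]'|grep -E 'pos|force|gap';  python3 -m jog '[36,0,0,0,0,36,0,0,0,0,36,0,0,0,0,36,0,0,0,0,36,0,0,0,0,36,0,0,0,0,36,0,0,0,0]'|grep -E 'pos|force|gap'; python3 -m jog '[36,0,0,-8,0,36,0,0,-25,0,36,0,0,-35,0,36,0,0,-35,0,36,0,0,-25,0,36,0,0,-10,0,36,0,0,0,0,36,0,0,0,0,36,0,0,0,0]'|grep -E 'pos|force|gap'
python3 - <<'E'
from m import *
print(go(596.4,3.8,140),axes()[0]);w=cam("wrist");save(w,"w5.png")
for c,s,m in blobs(masks(w)["red"],20):print(c,s)
E
```

```text
tool_pos: [499.0, -365.1, 4.4]
contact_force: [-0.8, -0.1, 0.4]
finger_gap: 63.7
finger_force: 0.0
tool_pos: [497.9, -364.3, 2.7]
contact_force: [0.2, -0.2, 0.5]
finger_gap: 35.8
finger_force: 0.0
tool_pos: [497.0, -363.7, 139.1]
contact_force: [0.5, -0.6, -0.7]
finger_gap: 35.8
finger_force: 0.0
[  14.  -380.4   -0.6] [ 497.00452024 -363.68584326  139.08004247]
[310.36655405 188.46283784] [289 181  43  15 592]
[310.01256732 243.53500898] [290 237  41  14 557]
```

Still no grip at 36, so the fingertips must stand above the block. I'll check the side view against the projected TCP.

```bash
python3 - <<'E'
from m import *
p,R,s=axes();f=cam("side");w=cam("wrist")
I=f["image"].copy();q=proj(f,[p,p-R[:,2]*40,p-R[:,2]*80]);print(q)
x,y=q[0].astype(int);C=cv2.resize(I[y-70:y+40,x-55:x+55],(550,550),interpolation=3)
for a in q: cv2.circle(C,tuple(int(v) for v in ((a[0]-x+55.5)*5,(a[1]-y+70.5)*5)),3,(0,255,0),-1)
W=w["image"][160:480,190:440];W=cv2.resize(W,(250,320));o=np.zeros((550,800,3),np.uint8);o[:,:550]=C;o[:320,550:]=W
cv2.imwrite("pics/s6.png",o[:,:,::-1])
E
```

```text
[[357.4237117  153.04982667]
 [358.36632444 141.16415936]
 [359.33209624 128.91219522]]
```

View pics/s6.png

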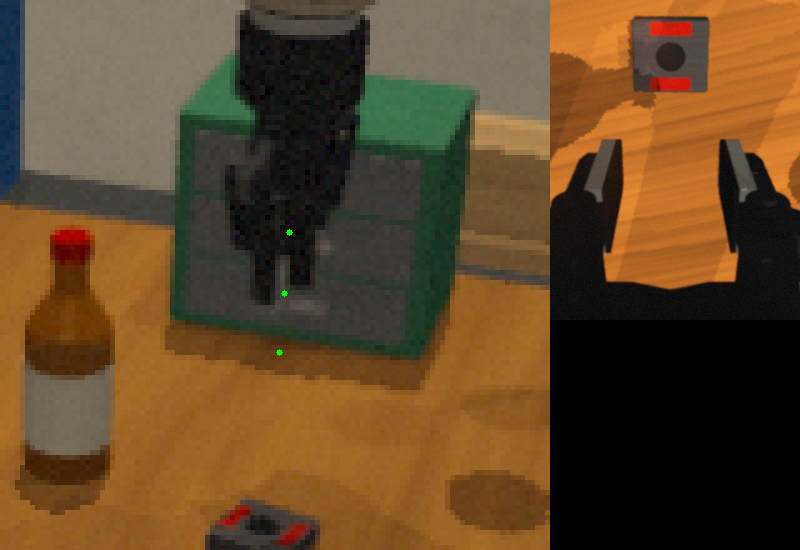

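The fingertips really end about 37 mm above the reported TCP: the tip is at crop row about 296 and the TCP projects to 352. Finger openings are true after all. So I must go about 37 mm lower than the reported TCP suggests. I'll descend with force checks.

```bash
python3 -m jog '[72,0.3,0,25,0,72,0,0,35,0,72,0,0,35,0,72,0,0,25,0,72,0,0,15,0,72,0,0,8,0,72,0,0,4,0,72,0,0,0,0,72,0,0,0,0,72,0,0,0,0]'|grep -E 'pos|force|gap';  python3 -m jog '[72,0,0,6,0,72,0,0,5,0,72,0,0,3,0,72,0,0,0,0,72,0,0,0,0]'|grep -E 'pos|force|gap';python3 - <<'E'
from m import *
print(go(497.2,-363.5,-35),axes()[0]);w=cam("wrist")
for c,s,m in blobs(masks(w)["red"],20):print(c,s)
E
```

```text
tool_pos: [499.0, -364.9, -5.1]
contact_force: [-0.2, 0.2, -0.8]
finger_gap: 72.0
finger_force: 0.0
tool_pos: [498.0, -364.2, -20.6]
contact_force: [-0.0, 0.4, 0.1]
finger_gap: 72.4
finger_force: 0.0
[-0.9 -0.5 14.4] [ 497.99917309 -364.20208478  -20.62656531]
[309.25747434 269.94868362] [ 268  257   84   27 2241]
[308.8325  369.04625] [ 271  358   76   23 1600]
```

```bash
python3 -m jog '[72,-0.8,-0.4,5,0,72,0,0,4,0,72,0,0,0,0,72,0,0,0,0]'|grep -E 'pos|contact';  python3 -m jog '[72,0,0,2,0,72,0,0,2,0,72,0,0,0,0]'|grep -E 'pos|contact'; python3 -m jog '[48,0,0,0,0,48,0,0,0,0,48,0,0,0,0,48,0,0,0,0,48,0,0,0,0,48,0,0,0,0]'|grep -E 'pos|force|gap'; 
```

```text
tool_pos: [497.2, -363.6, -29.7]
contact_force: [-0.9, -0.7, 0.2]
tool_pos: [497.4, -363.7, -33.7]
contact_force: [-0.3, -1.2, -0.6]
tool_pos: [497.7, -363.8, -32.8]
contact_force: [-1.9, 1.4, 5.8]
finger_gap: 53.8
finger_force: 64.1
```

Gripped, gap 53.8, and the pads just reach the bench at TCP z ≈ -33. Lift and go to a stand-off to see the pocket.

```bash
python3 -m jog '[48,0,0,-5,0,48,0,0,-20,0,48,0,0,-35,0,48,0,0,-35,0,48,0,0,-35,0,48,0,0,-15,0,48,0,0,0,-2.8,48,0,0,0,-2.8,48,0,0,0,0,48,0,0,0,0,48,0,0,0,0]'|grep -E 'pos|force|gap'; python3 - <<'E'
from m import *
p,R,s=axes();print(go(520,13,112),p,np.degrees(np.arctan2(R[1,0],R[0,0])))
E
```

```text
tool_pos: [497.0, -363.6, 111.0]
contact_force: [0.3, -0.4, -4.5]
finger_gap: 53.9
finger_force: 64.9
[ -26.5 -376.4   -0.8] [ 497.00314671 -363.61175324  111.01693912] -7.5243814338587525
```

```bash
python3 -m jog '[48,-2.4,-34,0,0,48,-2.4,-34,0,0,48,-2.4,-34,0,0,48,-2.4,-34,0,0,48,-2.4,-34,0,0,48,-2.4,-34,0,0,48,-2.4,-34,0,0,48,-2.4,-34,0,0,48,-2.4,-34,0,0,48,-2.4,-34,0,0,48,-2.4,-34,0,0,48,0,0,0,0]'|grep -E 'pos|gap'; python3 -m jog '[48,0,-2,0,0,48,0,0,0,0,48,0,0,0,0,48,0,0,0,0]'|grep -E 'pos|gap|contact'; python3 - <<'E'
from m import *
w=cam("wrist");save(w,"w7.png");p,R,s=axes();print(go(596.4,4.2,112),p)
for c,st,m in blobs(masks(w)["blue"],100):
    print(c.round(1),st,onz(w,[c],100)[0].round(1))
for c,st,m in blobs(masks(w)["red"],50): print("red",c.round(1),st)
E
```

```text
tool_pos: [519.8, 19.3, 111.8]
finger_gap: 54.0
tool_pos: [519.9, 11.0, 111.5]
contact_force: [0.7, -0.2, -4.4]
finger_gap: 54.2
[76.7 -3.2 -0.5] [519.89615426  11.10064156 111.55051149]
[229.4  32.8] [ 203    4   62   65 2093] [631.2  30.8 100. ]
[370.5  37.6] [ 335    4   68   75 3589] [621.3 -27.9 100. ]
[365.7 173. ] [ 333  139   62   63 2828] [564.4 -20.2 100. ]
[237.5 177.8] [ 210  145   62   57 1729] [570.   38.1 100. ]
red [311.4 281. ] [ 266  267   91   29 2498]
red [330.9 393.8] [306 386  46  14 416]
red [321.9 402.9] [318 400   9   7  55]
red [261.9 427.1] [258 424   9   7  50]
```

View pics/w7.png

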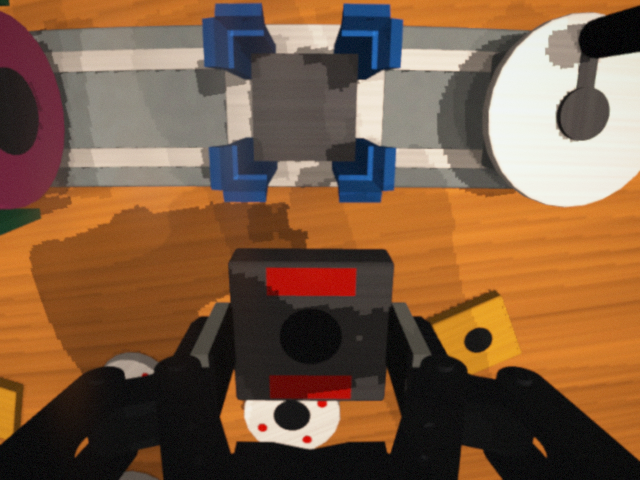

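The wrist image shows the pocket floor square with corners at about (252,54) and (357,161), and the held block with its hole at (311,335), both square to the image. Compute the block-to-pocket offset.

```bash
python3 - <<'E'
from m import *
w=cam("wrist");t=cam("top");p,R,s=axes();I=w["image"]
fl=onz(w,[(252,54),(357,54),(357,161),(252,161)],35);print("floor",fl.mean(0),np.linalg.norm(np.diff(fl,axis=0),axis=1))
posts=[(229.4,32.8),(370.5,37.6),(365.7,173),(237.5,177.8)]
g=cv2.cvtColor(I,cv2.COLOR_RGB2GRAY)
m=(g<25);b=at(m,311,335,15,100);print("hole",b[0],b[1]); h=onz(w,[b[0]],160)[0]; r=onz(w,[(311.4,281)],160)[0]
print("hole w",h,"stripe",r, "tool frame hole",R.T@(h-p),R.T@(r-p)," floor in tool",R.T@(fl.mean(0)-p))
T=masks(t);P=[onz(t,[c],98)[0][:2] for c,b,m in blobs(T["blue"],20) if 300<c[0]<350 and 180<c[1]<245];print(len(P),np.mean(P,0))
E
```

```text
floor [596.44979387   4.53797748  35.        ] [59.83758543 60.84199568 63.61917046]
hole [310.35341074 336.03555878] [ 279  308   63   57 2756]
hole w [519.08118524  11.33346673 160.        ] stripe [539.94318049   8.21573108 160.        ] tool frame hole [ -0.84851583   0.26784053 -48.35158809] [ 20.24213706   0.6248865  -48.35242556]  floor in tool [76.74895916 -3.16769918 76.6440487 ]
1 [635.31309828  28.71648753]
```

```bash
python3 -m jog '[48,26,-1.2,0,0,48,26,-1.1,0,0,48,25.6,-1.1,0,0,48,0,0,0,0,48,0,0,0,0,48,0,0,0,0,48,0,0,15,0,48,0,0,15,0,48,0,0,5,0,48,0,0,0,0,48,0,0,0,0]'|grep -E 'pos|gap|contact'; python3 - <<'E'
from m import *
p,R,s=axes();c=np.array([596.45,4.54]);print(R.T@(np.r_[c,p[2]]-p)+np.array([.85,-.27,0]),p,np.degrees(np.arctan2(R[1,0],R[0,0])))
E
```

```text
tool_pos: [596.9, 5.8, 76.9]
contact_force: [0.4, -0.9, -3.5]
finger_gap: 54.1
[5.35456791e-01 9.96043084e-01 3.05544886e-04] [596.92560504   5.75474378  76.93180128] -7.429278270553727
```

Within 1 mm. Correct slightly and lower it.

```bash
python3 -m jog '[48,0.5,0.8,0,0,48,0,0,12,0,48,0,0,12,0,48,0,0,12,0,48,0,0,10,0,48,0,0,10,0,48,0,0,5,0,48,0,0,3,0,48,0,0,0,0,48,0,0,0,0]'|grep -E 'pos|gap|contact'; python3 -m jog '[48,0,0,3,0,48,0,0,2,0,48,0,0,0,0,48,0,0,0,0]'|grep -E 'pos|gap|contact'
```

```text
tool_pos: [598.0, 5.0, 12.8]
contact_force: [0.0, 0.7, -3.7]
finger_gap: 53.8
tool_pos: [597.8, 4.9, 7.7]
contact_force: [0.6, -0.5, -4.7]
finger_gap: 53.6
```

```bash
python3 -m jog '[48,-0.5,0,2,0,48,0,0,1.5,0,48,0,0,0,0,48,0,0,0,0]'|grep -E 'pos|contact'; python3 -m jog '[48,0,0,1,0,48,0,0,0.5,0,48,0,0,0,0,48,0,0,0,0]'|grep -E 'pos|contact'
```

```text
tool_pos: [597.2, 5.0, 4.1]
contact_force: [0.4, 0.3, -4.7]
tool_pos: [597.2, 5.0, 2.7]
contact_force: [0.8, 0.3, -4.1]
```

```bash
python3 -m jog '[48,0,0,1,0,48,0,0,0.5,0,48,0,0,0,0,48,0,0,0,0]'|grep -E 'pos|contact'; python3 -m jog '[48,0,0,1,0,48,0,0,0,0,48,0,0,0,0]'|grep -E 'pos|contact'
```

```text
tool_pos: [597.5, 5.0, 2.2]
contact_force: [-3.8, -0.1, 5.9]
tool_pos: [597.5, 5.0, 2.1]
contact_force: [-6.7, -0.2, 13.8]
```

Landed at z 2.2 as predicted, pressing lightly. Release and lift, then head for the nearer spacer.

```bash
python3 -m jog '[70,0,0,-0.8,0,70,0,0,0,0,70,0,0,0,0,70,0,0,0,0,70,0,0,-20,0,70,0,0,-35,0,70,0,0,-35,0,70,0,0,-30,0,70,-20,0,0,0,70,-38,0,0,0,70,-19,0,0,0,70,0,0,0,0]'|grep -E 'pos|gap|contact'; python3 - <<'E'
from m import *
w=cam("wrist");p,R,s=axes();print(p)
r=[(c,st[4]) for c,st,m in blobs(masks(w)["red"],50)]
for c,a in r: print(c.round(1),a,(R.T@(onz(w,[c],51)[0]-p)).round(1), onz(w,[c],51)[0].round(1))
h=cv2.cvtColor(w["image"],cv2.COLOR_RGB2HSV);m=(h[...,0]>15)&(h[...,0]<32)&(h[...,1]>150)&(h[...,2]>90)
for n in("top","side"):
    f=cam(n);h=cv2.cvtColor(f["image"],cv2.COLOR_RGB2HSV);print(n,"spacer px hsv",[h[y,x].tolist() for x,y in(((366,296),(189,302),(240,340)) if n=="top" else ((356,241),(312,353),(300,330)))])
E
```

```text
tool_pos: [516.9, 15.4, 121.0]
contact_force: [-0.6, 0.3, 0.2]
finger_gap: 69.9
[519.47032823  15.11735197 121.32674001]
[311.   62.2] 1065 [99.2  0.2 70.3] [617.8   2.1  51. ]
[310.2 138.9] 983 [57.1 -0.2 70.3] [576.1   8.   51. ]
[280.9 378.8] 55 [-106.2  -20.6   70.3] [416.8  49.2  51. ]
[325.6 391.4] 51 [-116.8   10.8   70.3] [402.3  19.4  51. ]
top spacer px hsv [[14, 80, 48], [17, 162, 179], [16, 31, 139]]
side spacer px hsv [[20, 208, 159], [20, 211, 181], [16, 191, 147]]
```

The block sits centred at (597.0,5.0), against a pocket floor centre of (596.45,4.54). Now go over the right spacer.

```bash
python3 -m jog '[76,-15,22.6,-1.5,0,76,-15,22.6,-1.5,0,76,-15,22.6,-1.5,0,76,-15,22.6,-1.5,0,76,-15,22.6,-1.5,0,76,-15,22.6,-1.5,0,76,0,0,0,0,76,0,0,0,0,76,0,0,0,0,76,0,0,0,0]'|grep -E 'pos|gap|contact'; cat >> m.py <<'E'
def brass(f,amin=100):
    h=cv2.cvtColor(cv2.GaussianBlur(f["image"],(3,3),0),cv2.COLOR_RGB2HSV).astype(int)
    m=(h[...,0]>=18)&(h[...,0]<=30)&(h[...,1]>140)&(h[...,2]>60)
    m=cv2.morphologyEx(m.astype(np.uint8),cv2.MORPH_OPEN,np.ones((3,3)))>0
    return blobs(m,amin)
E
python3 - <<'E'
from m import *
w=cam("wrist");t=cam("top");sd=cam("side");save(w,"w8.png");p,R,s=axes();print(p,np.degrees(np.arctan2(R[1,0],R[0,0])))
for n,f in(("w",w),("t",t),("s",sd)):
    for c,st,m in brass(f):print(n,c.round(1),st,onz(f,[c],12)[0].round(1),sq(f,m,12))
E
```

```text
tool_pos: [415.4, -107.2, 130.0]
contact_force: [-1.0, 0.4, 0.0]
finger_gap: 76.1
[ 414.78435533 -107.11869346  129.84277897] -7.341825743114938
w [316.  210.7] [ 261  178   93   76 2781] [ 420.6 -111.9   12. ] (array([ 413.9057312 , -104.91577911]), (54.697288513183594, 51.62088394165039), 18.17459487915039)
s [360.4 240.8] [350 233  21  16 275] [412.1 -92.8  12. ] (array([413.5305481 , -93.47478485]), (55.776893615722656, 68.00643157958984), 12.959728240966797)
s [321.1 354.1] [304 339  36  31 616] [396.5 315.   12. ] (array([396.762146  , 314.27941895]), (61.35829162597656, 60.68083953857422), 65.4143295288086)
```

View pics/w8.png

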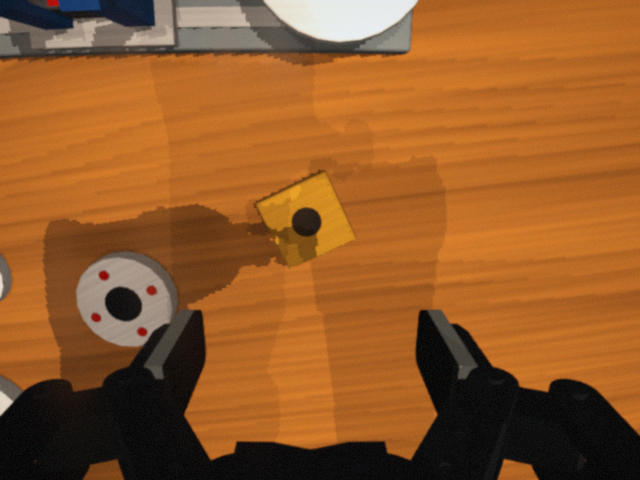

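The spacer top has corners at about (323,171), (355,239), (289,266) and (256,203), with the hole at (306,222). The lone disc at (125,302) is a big one.

```bash
cat >> m.py <<'E'
def darkhole(f,u,v,r=15,th=45):
    g=cv2.cvtColor(f["image"],cv2.COLOR_RGB2GRAY);b=at(g<th,u,v,r,30);return b
E
python3 - <<'E'
from m import *
w=cam("wrist");t=cam("top");p,R,s=axes()
C=onz(w,[(323,171),(355,239),(289,266),(256,203)],12)[:,:2];print(C.mean(0))
e=np.diff(np.vstack([C,C[:1]]),axis=0);print(np.hypot(*e.T),np.degrees(np.arctan2(e[:,1],e[:,0]))%90)
b=darkhole(w,306,222);print(b[0],b[1],onz(w,[b[0]],12))
bt=darkhole(t,371,292,th=60)
if bt: print(bt[0],bt[1],onz(t,[bt[0]],12),tri(w,b[0],t,bt[0]))
E
```

```text
[ 413.56216655 -103.4466316 ]
[55.77242122 53.68410057 53.80685121 53.4717024 ] [18.35403548 16.12555153 18.17095084 18.22369746]
[305.97108844 221.18707483] [293 208  27  27 588] [[ 413.13456596 -103.53975018   12.        ]]
[364.12347561 298.46646341] [345 275  30  57 656] [[398.51806008 -88.87194439  12.        ]] (array([392.80172657, -97.49874816, -72.79299524]), np.float64(5.344768672832279))
```

```bash
python3 -m jog '[76,-1.8,-3.5,0,-6.4,76,0,0,0,-6.4,76,0,0,0,-6.4,76,0,0,0,-6.3,76,0,0,30,0,76,0,0,30,0,76,0,0,30,0,76,0,0,10,0,76,0,0,0,0,76,0,0,0,0,76,0,0,0,0]'|grep -E 'pos|gap|contact'; python3 - <<'E'
from m import *
w=cam("wrist");p,R,s=axes();print(p,np.degrees(np.arctan2(R[1,0],R[0,0])))
u=proj(w,[(413.3,-103.5,12)])[0];print(u)
b=darkhole(w,*u,r=30);print(b[0],b[1]);h=onz(w,[b[0]],12)[0];print(h,R.T@(h-p))
for c,st,m in brass(w,500):print(c.round(1),st,sq(w,m,12))
E
```

```text
tool_pos: [413.7, -104.1, 30.8]
contact_force: [0.0, -0.0, 0.4]
finger_gap: 76.0
[ 413.89899719 -104.23225017   31.03697903] 18.078448377301736
[309.22166603 267.07631011]
[309.52377415 266.48959881] [ 289  247   43   40 1346]
[ 413.64822557 -103.54692289   12.        ] [-0.05988877 -0.74868774 19.0361501 ]
[320.  221.3] [ 260  214  106   19 1326] (array([435.73117065, -97.93994141]), (8.665502548217773, 51.39118194580078), 17.332813262939453)
[316.4 299.8] [ 260  281  103   34 2767] (array([ 397.40509033, -109.46202087]), (18.73446273803711, 52.97924041748047), 18.067724227905273)
```

Two wrist heights agree on centre (413.5,-103.5) at z = 12. Descend and grip.

```bash
python3 -m jog '[76,0,-0.7,20,0,76,0,0,20,0,76,0,0,10,0,76,0,0,6,0,76,0,0,4,0,76,0,0,2.5,0,76,0,0,0,0,76,0,0,0,0]'|grep -E 'pos|contact'; python3 -m jog '[48,0,0,0,0,48,0,0,0,0,48,0,0,0,0,48,0,0,0,0,48,0,0,0,0,48,0,0,0,0,48,0,0,0,0]'|grep -E 'pos|force|gap'
```

```text
tool_pos: [413.1, -103.6, -31.9]
contact_force: [0.6, -0.2, 0.6]
tool_pos: [413.1, -103.7, -31.4]
contact_force: [-2.2, 0.9, 14.9]
finger_gap: 52.7
finger_force: 59.9
```

```bash
python3 -m jog '[48,0,0,-5,0,48,0,0,-20,0,48,0,0,-35,0,48,0,0,-35,6.4,48,0,0,-35,6.4,48,0,0,-20,6.4,48,0,0,0,6.2,48,0,0,0,0,48,0,0,0,0,48,0,0,0,0]'|grep -E 'pos|gap|contact'; python3 - <<'E'
from m import *
w=cam("wrist");p,R,s=axes();print(p,np.degrees(np.arctan2(R[1,0],R[0,0])),"go",go(597,5,118))
P=p-R[:,2]*43.4;u=proj(w,[P])[0];b=darkhole(w,*u,r=20)
print(u,b and (b[0],b[1]));h=onz(w,[b[0]],P[2])[0];print("hole in tool",R.T@(h-p))
E
```

```text
tool_pos: [411.8, -103.3, 116.8]
contact_force: [-0.8, 0.4, -1.6]
finger_gap: 52.4
[ 411.75851473 -103.29494865  116.65448786] -7.150131731053015 go [ 170.3 -130.5   -1.7]
[310.6169209  326.67806961] (array([310.18149325, 325.57625099]), array([ 281,  299,   60,   54, 2518], dtype=int32))
hole in tool [  0.45247555  -0.15949416 -43.40087054]
```

```bash
python3 -m jog '[48,24.3,-18.6,0,0.2,48,24.3,-18.6,0,0,48,24.3,-18.6,0,0,48,24.3,-18.6,0,0,48,24.3,-18.6,0,0,48,24.3,-18.6,0,0,48,24,-18.6,0,0,48,0,0,0,0,48,0,0,0,0,48,0,0,0,0,48,0,0,0,0]'|grep -E 'pos|gap|contact'; python3 -m jog '[48,0,0,15,0,48,0,0,15,0,48,0,0,0,0,48,0,0,0,0,48,0,0,0,0]'|grep -E 'gap'; python3 - <<'E'
from m import *
p,R,s=axes();print("go",go(596.9,4.9,30)-np.array([.45,-.16,0]),p,np.degrees(np.arctan2(R[1,0],R[0,0])))
E
```

```text
tool_pos: [596.6, 2.4, 116.7]
contact_force: [-0.8, -0.0, -2.6]
finger_gap: 52.5
finger_gap: 52.8
go [-1.75 -1.64 58.3 ] [597.94133998   2.93367533  88.25691832] -7.556101544438774
```

```bash
python3 -m jog '[48,-1.7,-1.6,0,-0.2,48,0,0,0,0,48,0,0,12,0,48,0,0,12,0,48,0,0,12,0,48,0,0,12,0,48,0,0,8,0,48,0,0,5,0,48,0,0,0,0,48,0,0,0,0,48,0,0,0,0]'|grep -E 'pos|gap|contact'; python3 - <<'E'
from m import *
p,R,s=axes();print("go",go(596.9,4.9,19.6)-np.array([.45,-.16,0]),np.degrees(np.arctan2(R[1,0],R[0,0])))
E
```

```text
tool_pos: [596.9, 5.3, 26.9]
contact_force: [0.9, 0.4, -1.4]
finger_gap: 52.4
go [-0.45  0.56  7.3 ] -7.329492137195903
```

```bash
python3 -m jog '[48,-0.4,0.4,3,0,48,0,0,2.3,0,48,0,0,1,0,48,0,0,0,0,48,0,0,0,0]'|grep -E 'pos|contact'; python3 -m jog '[48,0,0,1,0,48,0,0,0.7,0,48,0,0,0,0,48,0,0,0,0]'|grep -E 'pos|contact'
```

```text
tool_pos: [596.0, 4.9, 20.2]
contact_force: [1.3, 0.3, -1.8]
tool_pos: [596.2, 4.9, 19.8]
contact_force: [-4.1, -0.9, 10.0]
```

```bash
python3 -m jog '[70,0,0,-0.8,0,70,0,0,0,0,70,0,0,0,0,70,0,0,0,0,70,0,0,-20,0,70,0,0,-35,0,70,0,0,-35,0,70,0,0,-15,0,70,-20,0,0,0,70,-38,0,0,0,70,-19,0,0,0,70,0,0,0,0]'|grep -E 'gap|contact'; python3 -m jog '[76,0,0,0,0,76,0,0,0,0]'|grep pos; python3 - <<'E'
from m import *
w=cam("wrist");t=cam("top");p,R,s=axes()
u=proj(w,[(596.9,4.9,63)])[0];b=darkhole(w,*u,r=15);print(u,b[0],b[1],onz(w,[b[0]],63))
for c,st,m in brass(w,500):print(c.round(1),st,sq(w,m,63))
q=darkhole(t,195,300,12,70);
if q: print("L top",q[0],q[1],onz(t,[q[0]],12))
P=onz(t,[(195,300)],12)[0];print(P,go(P[0],P[1],125),p)
E
```

```text
contact_force: [1.1, 0.2, -1.1]
finger_gap: 69.7
tool_pos: [520.6, 14.6, 124.6]
[310.42932346 108.54114252] [322.4296875 108.34375  ] [316  94  13  30 128] [[596.16441798  -1.68999223  63.        ]]
[309.7 107.5] [ 261   57  100  102 8119] (array([596.77264404,   4.81971359]), (54.31748962402344, 54.06338119506836), 82.7251205444336)
L top [194.59677419 300.01612903] [191 296   8   9  62] [[399.02277074 308.26415959  12.        ]]
[399.0492104  307.32290933  12.        ] [-158.1 -274.8   -0.8] [520.67516385  14.57741491 124.28411093]
```

Spacer 1 is seated and centred at (596.8,4.8), yaw aligned. On to the left spacer.

```bash
python3 -m jog '[76,-17.6,-30.5,0,0,76,-17.6,-30.5,0,0,76,-17.6,-30.5,0,0,76,-17.6,-30.5,0,0,76,-17.6,-30.5,0,0,76,-17.6,-30.5,0,0,76,-17.6,-30.5,0,0,76,-17.6,-30.5,0,0,76,-17.6,-30.5,0,0,76,0,0,0,0,76,0,0,0,0,76,0,0,0,0]'|grep -E 'pos'; python3 - <<'E'
from m import *
w=cam("wrist");p,R,s=axes();save(w,"w9.png");print(p,np.degrees(np.arctan2(R[1,0],R[0,0])))
u=proj(w,[(399,308.3,12)])[0];b=darkhole(w,*u,r=25);print(u,b and (b[0],b[1],onz(w,[b[0]],12)))
for c,st,m in brass(w,500):print(c.round(1),st,sq(w,m,12))
E
```

```text
tool_pos: [398.0, 307.0, 123.9]
[398.29565314 306.27242893 123.88293826] -7.402922381976487
[308.47705095 219.33909572] (array([307.37647059, 222.48571429]), array([294, 209,  28,  28, 595], dtype=int32), array([[396.79166842, 309.38184783,  12.        ]]))
[312.5 211.3] [ 268  175   87   90 3421] (array([397.93307495, 309.34381104]), (54.27622985839844, 54.11570739746094), 64.41802215576172)
```

```bash
python3 -m jog '[76,-1.5,-2.9,0,6.1,76,0,0,0,6.1,76,0,0,0,6,76,0,0,0,0,76,0,0,30,0,76,0,0,30,0,76,0,0,30,0,76,0,0,5,0,76,0,0,0,0,76,0,0,0,0,76,0,0,0,0]'|grep -E 'pos|gap|contact'; python3 - <<'E'
from m import *
w=cam("wrist");p,R,s=axes();print(p,np.degrees(np.arctan2(R[1,0],R[0,0])))
u=proj(w,[(397,309.4,12)])[0];b=darkhole(w,*u,r=30);h=onz(w,[b[0]],12)[0];print(u,b[0],b[1],h,R.T@(h-p))
for c,st,m in brass(w,500):print(c.round(1),st,sq(w,m,12))
E
```

```text
tool_pos: [397.6, 310.9, 30.9]
contact_force: [0.7, 0.0, 0.0]
finger_gap: 76.2
[397.67229149 310.92089845  30.98711953] -25.562975002061176
[313.6983972  266.28658647] [313.48356808 265.92644757] [ 293  247   42   39 1278] [397.22210679 309.41468817  12.        ] [ 0.22449368  1.60404747 18.9831156 ]
[312.  241.2] [ 258  213  111   72 5449] (array([405.36505127, 305.47085571]), (53.94474792480469, 37.425777435302734), 65.18386840820312)
```

```bash
python3 -m jog '[76,0.2,1.6,20,0,76,0,0,20,0,76,0,0,10,0,76,0,0,6,0,76,0,0,4,0,76,0,0,2.5,0,76,0,0,0,0,76,0,0,0,0]'|grep -E 'pos|contact'; python3 -m jog '[48,0,0,0,0,48,0,0,0,0,48,0,0,0,0,48,0,0,0,0,48,0,0,0,0,48,0,0,0,0,48,0,0,0,0]'|grep -E 'pos|force|gap'
python3 -m jog '[48,0,0,-5,0,48,0,0,-20,0,48,0,0,-35,0,48,0,0,-35,-6,48,0,0,-35,-6,48,0,0,-20,-6.1,48,0,0,0,0,48,0,0,0,0,48,0,0,0,0,48,0,0,0,0]'|grep -E 'pos|gap|contact'; python3 - <<'E'
from m import *
w=cam("wrist");p,R,s=axes();print(p,np.degrees(np.arctan2(R[1,0],R[0,0])))
P=p-R[:,2]*43.4;u=proj(w,[P])[0];b=darkhole(w,*u,r=20)
h=onz(w,[b[0]],P[2])[0];o=R.T@(h-p);print("hole in tool",o,b[0],b[1],"go",go(596.9,4.9,118)-[o[0],o[1],0])
E
```

```text
tool_pos: [396.2, 309.0, -32.7]
contact_force: [0.9, -0.6, 0.9]
tool_pos: [396.3, 309.1, -32.0]
contact_force: [-2.3, -2.8, 11.1]
finger_gap: 53.1
finger_force: 60.6
tool_pos: [395.0, 307.8, 115.3]
contact_force: [0.2, -0.3, -3.0]
finger_gap: 52.8
[395.00791    307.92527963 115.24798525] -7.494539959606922
hole in tool [ 6.37272401e-01  1.07657252e-02 -4.34012475e+01] [310.28412698 325.33888889] [ 281  299   60   54 2520] go [239.0627276  274.08923427  -2.6       ]
```

```bash
python3 -m jog '[48,23.9,27.4,-0.5,0,48,23.9,27.4,-0.5,0,48,23.9,27.4,-0.5,0,48,23.9,27.4,-0.5,0,48,23.9,27.4,-0.5,0,48,23.9,27.4,-0.5,0,48,23.9,27.4,0,0,48,23.9,27.4,0,0,48,23.9,27.4,0,0,48,23.9,27.4,0,0,48,0,0,0,0,48,0,0,0,0]'|grep -E 'gap|pos'; python3 -m jog '[48,0,0,15,0,48,0,0,10,0,48,0,0,0,0,48,0,0,0,0,48,0,0,0,0]'|grep -E 'gap'; python3 - <<'E'
from m import *
p,R,s=axes();print("go",go(596.9,4.9,31)-np.array([.64,0,0]),p,np.degrees(np.arctan2(R[1,0],R[0,0])))
E
```

```text
tool_pos: [597.4, 3.1, 117.9]
finger_gap: 53.0
finger_gap: 52.7
go [-0.74  2.   63.8 ] [597.32124727   6.87193269  94.81384281] -7.374122038946375
```

```bash
python3 -m jog '[48,-0.7,2,0,0,48,0,0,0,0,48,0,0,12,0,48,0,0,12,0,48,0,0,12,0,48,0,0,10,0,48,0,0,7,0,48,0,0,4,0,48,0,0,0,0,48,0,0,0,0,48,0,0,0,0]'|grep -E 'pos|gap|contact'; python3 - <<'E'
from m import *
p,R,s=axes();print("go",go(596.9,4.9,31)-np.array([.64,0,0]),np.degrees(np.arctan2(R[1,0],R[0,0])))
E
```

```text
tool_pos: [597.0, 4.2, 38.2]
contact_force: [-0.4, 0.6, -2.6]
finger_gap: 53.3
go [-0.84 -0.7   7.2 ] -7.432208857983028
```

```bash
python3 -m jog '[48,-0.8,-0.7,3,0,48,0,0,2,0,48,0,0,1,0,48,0,0,0,0,48,0,0,0,0]'|grep -E 'pos|contact'; python3 -m jog '[48,0,0,1,0,48,0,0,1,0,48,0,0,0,0,48,0,0,0,0]'|grep -E 'pos|contact'
```

```text
tool_pos: [595.8, 5.0, 31.8]
contact_force: [-0.1, 0.3, -3.6]
tool_pos: [596.1, 5.0, 31.1]
contact_force: [-3.5, 0.1, 8.9]
```

```bash
python3 -m jog '[70,0,0,-0.8,0,70,0,0,0,0,70,0,0,0,0,70,0,0,0,0,70,0,0,-20,0,70,0,0,-35,0,70,0,0,-35,0,70,0,0,-5,0,70,-20,0,0,0,70,-38,0,0,0,70,-19,0,0,0,70,0,0,0,0]'|grep -E 'gap|contact'; python3 -m jog '[76,0,0,0,0,76,0,0,0,0]'|grep pos; python3 - <<'E'
from m import *
w=cam("wrist");t=cam("top");p,R,s=axes()
for c,st,m in brass(w,500):print(c.round(1),st,sq(w,m,75))
for c,st,m in brass(t,60):print("top",c)
b=at(masks(t)["white"],253,297,12,100);P=None
if b: e=cv2.fitEllipse(hull(b[2]));print(e);P=onz(t,[e[0]],12)[0];print(P,go(P[0],P[1],125))
E
```

```text
contact_force: [-0.6, 0.2, -0.5]
finger_gap: 70.0
tool_pos: [520.5, 14.9, 125.9]
[311.1 105.9] [ 259   53  105  107 9211] (array([597.27984619,   4.71755219]), (54.23737716674805, 54.14747619628906), 82.59246063232422)
```

Spacer 2 is at (597.3,4.7), aligned. Now the small disc near (404,170).

```bash
python3 -m jog '[76,-22.6,-23.1,0,0,76,-22.6,-23.1,0,0,76,-22.6,-23.1,0,0,76,-22.6,-23.1,0,0,76,-22.6,-23.1,0,0,76,-22.6,-23.1,0,0,76,0,0,0,0,76,0,0,0,0,76,0,0,0,0,76,0,0,0,0]'|grep -E 'pos'; python3 - <<'E'
from m import *
w=cam("wrist");t=cam("top");p,R,s=axes();save(w,"w10.png");print(p)
u=proj(w,[(404,170,12)])[0];print(u)
h=cv2.cvtColor(w["image"],cv2.COLOR_RGB2HSV);m=(h[...,1]<90)&(h[...,2]>80)
for c,st,mm in blobs(m,800):
    if 100<c[1]<450:
        e=cv2.fitEllipse(hull(mm));q=onz(w,hull(mm)[:,0].astype(float),12);print(c.round(1),st,e,onz(w,[e[0]],12)[0].round(1),cv2.minEnclosingCircle(q[:,:2].astype(np.float32)))
for c,st,mm in blobs(masks(w)["red"],15): print("dot",c.round(1),st[4],onz(w,[c],12)[0].round(1))
E
```

```text
tool_pos: [403.9, 169.2, 125.5]
[403.69363757 169.02828446 125.44560683]
[309.27100181 220.01541199]
[306.7 218.9] [ 267  181   80   78 3977] ((306.65618896484375, 219.39353942871094), (77.83018493652344, 79.36473083496094), 84.84695434570312) [404.7 171.8  12. ] ((404.0564270019531, 171.95558166503906), 29.0526065826416)
[478.9 243.3] [ 426  193  108  103 7080] ((479.53045654296875, 244.02691650390625), (100.3280029296875, 108.14594268798828), 66.05623626708984) [369.5  47.2  12. ] ((367.7911682128906, 47.225528717041016), 41.60653305053711)
[282.4 377.3] [ 235  335   95   87 5468] ((282.36260986328125, 378.520263671875), (87.83487701416016, 94.72538757324219), 93.34596252441406) [274.  209.5  12. ] ((272.311279296875, 209.3014678955078), 42.6785888671875)
dot [326.1 202.1] 39 [415.4 156.4  12. ]
dot [286.5 202.8] 36 [418.6 184.4  12. ]
dot [470.7 216.3] 74 [391.7  53.5  12. ]
dot [517.  232.5] 68 [374.8  18.9  12. ]
dot [326.2 240.2] 37 [387.3 159.7  12. ]
dot [287.8 240.8] 37 [390.6 187.7  12. ]
dot [449.3 263.8] 70 [356.9  70.3  12. ]
dot [494.7 278.6] 63 [340.   35.7  12. ]
dot [280.  356.4] 57 [295.  208.2  12. ]
dot [315. 384.] 51 [265.2 183.6  12. ]
dot [249.1 385.9] 48 [270.3 238.   12. ]
dot [283.7 411.8] 47 [240.7 213.5  12. ]
```

View pics/w10.png

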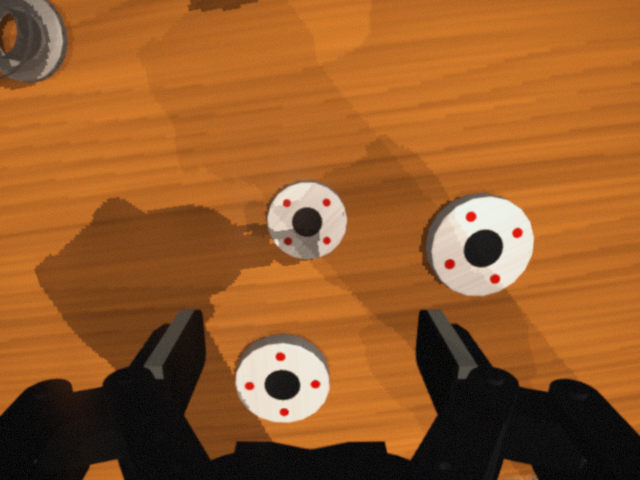

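The small disc at (307,220) has radius 29.05 mm, which matches 58 mm across; the others at (480,244) and (282,378) are larger. The dots' centre is (403.0,172.0).

```bash
python3 -m jog '[80,-1.1,-2.9,0,0,80,0,0,30,0,80,0,0,30,0,80,0,0,30,0,80,0,0,5,0,80,0,0,0,0,80,0,0,0,0,80,0,0,0,0]'|grep -E 'pos'; python3 - <<'E'
from m import *
w=cam("wrist");p,R,s=axes();d=[]
for c,st,mm in blobs(masks(w)["red"],15):
    q=onz(w,[c],12)[0]
    if np.hypot(*(q[:2]-[403,172]))<30: d.append(q)
print(len(d),np.mean(d,0),p,"tool",R.T@(np.mean(d,0)-p))
E
```

```text
tool_pos: [403.4, 173.5, 32.0]
4 [402.96960163 171.99086913  12.        ] [403.48746398 173.50871284  32.12951089] tool [-0.36392329  1.60234901 20.12633293]
```

```bash
python3 -m jog '[80,-0.3,1.6,20,0,80,0,0,20,0,80,0,0,10,0,80,0,0,7,0,80,0,0,4,0,80,0,0,2.5,0,80,0,0,0,0,80,0,0,0,0]'|grep -E 'pos|contact'; python3 -m jog '[50,0,0,0,0,50,0,0,0,0,50,0,0,0,0,50,0,0,0,0,50,0,0,0,0,50,0,0,0,0,50,0,0,0,0]'|grep -E 'pos|force|gap'
python3 -m jog '[50,0,0,-5,0,50,0,0,-20,0,50,0,0,-35,0,50,0,0,-35,0,50,0,0,-35,0,50,0,0,-20,0,50,0,0,0,0,50,0,0,0,0,50,0,0,0,0,50,0,0,0,0]'|grep -E 'pos|gap|contact'; python3 - <<'E'
from m import *
w=cam("wrist");p,R,s=axes();print(p,np.degrees(np.arctan2(R[1,0],R[0,0])))
z=p[2]+43.6;d=[]
for c,st,mm in blobs(masks(w)["red"],15):
    q=onz(w,[c],z)[0]; v=R.T@(q-p)
    if np.hypot(v[0],v[1])<28: d.append(v);print(v.round(1),st[4])
o=np.mean(d,0);print(o,"go",go(597.0,4.9,120)-[o[0],o[1],0])
E
```

```text
tool_pos: [402.2, 171.6, -32.4]
contact_force: [0.2, 0.1, -0.2]
tool_pos: [402.2, 171.6, -31.7]
contact_force: [-3.3, -1.3, 16.6]
finger_gap: 53.7
finger_force: 59.6
tool_pos: [400.7, 170.9, 115.8]
contact_force: [-0.0, 0.6, -1.2]
finger_gap: 53.6
[400.73251264 170.91644458 115.73671731] -7.425682520551518
[ 14.9 -14.4 -43.7] 186
[ 15.3  13.9 -43.6] 180
[-13.5 -14.  -43.6] 158
[-13.1  14.3 -43.5] 157
[  0.86197681  -0.05038178 -43.60226445] go [215.23802319 139.35038178  -4.6       ]
```

```bash
python3 -m jog '[50,26.9,17.4,-0.6,0,50,26.9,17.4,-0.6,0,50,26.9,17.4,-0.6,0,50,26.9,17.4,-0.6,0,50,26.9,17.4,-0.6,0,50,26.9,17.4,-0.6,0,50,26.9,17.4,-0.6,0,50,26.9,17.4,-0.6,0,50,0,0,0,0,50,0,0,0,0,50,0,0,0,0,50,0,0,0,0]'|grep -E 'gap|pos'; python3 -m jog '[50,0,0,10,0,50,0,0,0,0,50,0,0,0,0,50,0,0,0,0]'|grep -E 'gap'; python3 - <<'E'
from m import *
p,R,s=axes();print("go",go(597.0,4.9,43.4)-np.array([.86,-.05,0]),p,np.degrees(np.arctan2(R[1,0],R[0,0])))
E
```

```text
tool_pos: [595.8, 6.8, 120.9]
finger_gap: 53.9
finger_gap: 53.4
go [-0.46  1.05 68.4 ] [596.77783587   5.96497197 111.75859854] -7.392138560444225
```

```bash
python3 -m jog '[50,-0.5,1,0,0,50,0,0,0,0,50,0,0,12,0,50,0,0,12,0,50,0,0,12,0,50,0,0,12,0,50,0,0,8,0,50,0,0,5,0,50,0,0,0,0,50,0,0,0,0,50,0,0,0,0]'|grep -E 'pos|gap|contact'; python3 - <<'E'
from m import *
p,R,s=axes();print("go",go(597.0,4.9,43.4)-np.array([.86,-.05,0]),np.degrees(np.arctan2(R[1,0],R[0,0])))
E
```

```text
tool_pos: [597.0, 4.7, 51.3]
contact_force: [-0.2, 0.7, -1.1]
finger_gap: 53.8
go [-0.86 -0.15  7.9 ] -7.432570326936306
```

```bash
python3 -m jog '[50,-0.8,-0.1,4,0,50,0,0,2,0,50,0,0,1,0,50,0,0,0,0,50,0,0,0,0]'|grep -E 'pos|contact'; python3 -m jog '[50,0,0,1,0,50,0,0,0.8,0,50,0,0,0,0,50,0,0,0,0]'|grep -E 'pos|contact'
```

```text
tool_pos: [595.7, 4.8, 43.9]
contact_force: [0.2, 0.2, -0.6]
tool_pos: [595.9, 4.8, 43.5]
contact_force: [-3.7, -0.8, 11.6]
```

```bash
python3 -m jog '[70,0,0,-0.8,0,70,0,0,0,0,70,0,0,0,0,70,0,0,0,0,70,0,0,-20,0,70,0,0,-35,0,70,0,0,-30,0,70,0,0,0,0,70,-20,0,0,0,70,-38,0,0,0,70,-19,0,0,0,70,0,0,0,0]'|grep -E 'gap|contact'; python3 -m jog '[76,0,0,0,0,76,0,0,0,0]'|grep pos; python3 - <<'E'
from m import *
w=cam("wrist");t=cam("top");p,R,s=axes();d=[]
for c,st,mm in blobs(masks(w)["red"],15):
    q=onz(w,[c],87)[0]
    if np.hypot(*(q[:2]-[597,5]))<30: d.append(q)
print(np.round(d,1),np.mean(d,0))
b=darkhole(w,620,40,40,60);print(b and (b[0],b[1]));I=w["image"][0:220,180:640];cv2.imwrite("pics/w11.png",cv2.resize(I,None,fx=1.7,fy=1.7)[:,:,::-1])
print(s["t"],p,go(613.5,-149,150))
E
```

```text
contact_force: [0.8, 0.7, 0.2]
finger_gap: 69.7
tool_pos: [520.3, 14.7, 128.1]
[[612.8  17.3  87. ]
 [609.5 -10.8  87. ]
 [581.3  -7.5  87. ]
 [584.6  20.7  87. ]] [597.03886061   4.90557391  87.        ]
(array([604.93394161,  39.04963504]), array([ 567,    9,   73,   58, 2740], dtype=int32))
48.9833 [520.41682344  14.67829995 127.86189647] [113.5 150.2 -22.1]
```

View pics/w11.png

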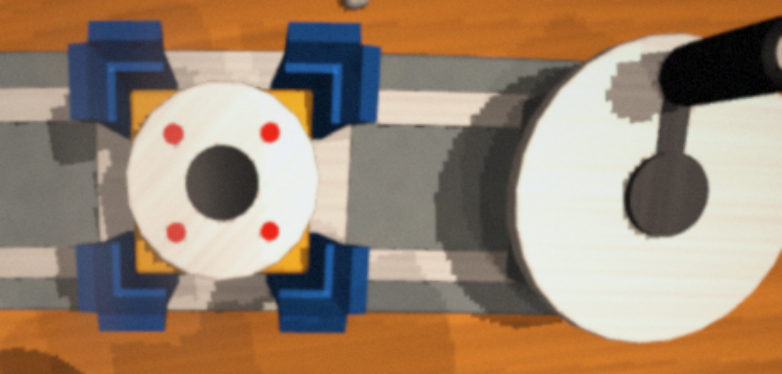

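The disc lies centred at (597.04,4.9) on the stack, square among the posts. The knob is at the machine's +x side of the crank, as left. Go above it.

```bash
python3 -m jog '[76,19,25,-4,0,76,19,25,-4,0,76,19,25,-4,0,76,19,25,-4,0,76,19,25,-4,0,76,18.5,25,-2,0,76,0,0,0,0,76,0,0,0,0,76,0,0,0,0,76,0,0,0,0]'|grep pos; python3 - <<'E'
from m import *
w=cam("wrist");p,R,s=axes();print(p,go(613.7,-148.7,150),"knob proj",proj(w,[(615,-149,114),(615,-149,64)]),"axis",proj(w,[(577.5,-144.3,62)]))
h=cv2.cvtColor(w["image"],cv2.COLOR_RGB2HSV)
for th in(50,70):
    for c,st,m in blobs(h[...,2]<th,60): print(th,c.round(1),st)
g=cv2.cvtColor(w["image"],cv2.COLOR_RGB2GRAY)
u=proj(w,[(615,-149,114)])[0].astype(int);x0,y0=u-45
c=cv2.HoughCircles(cv2.GaussianBlur(g[y0:y0+90,x0:x0+90],(3,3),0),cv2.HOUGH_GRADIENT,1,10,param1=80,param2=10,minRadius=8,maxRadius=25)
print([] if c is None else [(np.round(q+[x0,y0,0],1),onz(w,[q[:2]+[x0,y0]],114)[0].round(1)) for q in c[0][:4]])
E
```

```text
tool_pos: [612.3, -147.2, 149.4]
[ 612.34423028 -147.15017716  149.60570482] [ 1.5  1.4 -0.4] knob proj [[313.25864355 250.65390291]
 [312.82421574 226.24628762]] axis [[312.88337237 278.673553  ]]
50 [625.1  14.6] [600   5  40  20 308]
50 [629.6 120.8] [619  89  21  66 482]
50 [312.7 247.5] [ 295  216   36   67 1357]
50 [138.7 270.6] [  66  221  104  121 3054]
50 [ 29.2 258.3] [ 22 251  18  18 195]
50 [ 79.7 292.5] [ 64 278  31  30 670]
50 [ 47.8 328.3] [ 15 309  57  48 687]
50 [316.4 426.8] [    0   310   640   170 49444]
50 [119.8 333.5] [110 323  17  17 146]
70 [546.8  10.2] [ 430    0  210   28 3896]
70 [629.  121.8] [ 617   87   23   70 1014]
70 [ 96.5 193.2] [ 74 193  47   2  61]
70 [346.6 194.5] [316 194  59   2 109]
70 [275.2 207.5] [260 200  33  14 209]
70 [292.1 406.9] [    0   215   640   265 57330]
70 [313.3 257.3] [ 294  216   38   85 1934]
70 [184.4 256.4] [179 226  18  61 276]
70 [ 79.2 292.5] [ 64 278  32  30 748]
70 [ 41.9 334.9] [  13  308   62   51 1744]
[(array([308.5, 236.5,  22.1]), array([ 623.3, -147.5,  114. ])), (array([314.5, 253.5,  10.6]), array([ 613.3, -149.5,  114. ])), (array([308.5, 283.5,  24.4]), array([ 596.3, -144. ,  114. ])), (array([284.5, 233.5,  20. ]), array([ 626.5, -135. ,  114. ]))]
```

The knob is at about (614,-149). Descend to TCP z ≈ 55, putting the tips at about z 92, and close.

```bash
python3 -m jog '[76,1.6,1.6,0,0,76,0,0,30,0,76,0,0,30,0,76,0,0,20,0,76,0,0,10,0,76,0,0,4.6,0,76,0,0,0,0,76,0,0,0,0]'|grep -E 'pos|contact'; python3 -m jog '[12,0,0,0,0,12,0,0,0,0,12,0,0,0,0,12,0,0,0,0,12,0,0,0,0,12,0,0,0,0,12,0,0,0,0,12,0,0,0,0,12,0,0,0,0]'|grep -E 'pos|force|gap'; python3 - <<'E'
from h import *
p,R,s=axes();a0=np.degrees(np.arctan2(p[1]+144.3,p[0]-577.5));print(p,a0,np.hypot(p[1]+144.3,p[0]-577.5))
f=lambda x:38*np.array([np.cos(np.radians(x)),np.sin(np.radians(x)),0])
for k in range(24):
    d=R.T@(f(-7-15*(k+1))-f(-7-15*k));print(k,d.round(1)[:2],end=";")
E
```

```text
tool_pos: [614.8, -150.4, 56.4]
contact_force: [0.9, 0.2, 0.7]
tool_pos: [614.2, -150.4, 56.1]
contact_force: [-2.3, -0.1, 6.1]
finger_gap: 17.7
finger_force: 58.5
[ 614.24693357 -150.38939517   56.05449668] -9.409074698346235 37.248058480261335
0 [-1.2  9.8];1 [-3.7  9.2];2 [-6.   7.9];3 [-7.8  6.1];4 [-9.1  3.9];5 [-9.8  1.4];6 [-9.8 -1.2];7 [-9.2 -3.7];8 [-7.9 -6. ];9 [-6.1 -7.8];10 [-3.9 -9.1];11 [-1.4 -9.8];12 [ 1.2 -9.8];13 [ 3.7 -9.2];14 [ 6.  -7.9];15 [ 7.8 -6.1];16 [ 9.1 -3.9];17 [ 9.8 -1.4];18 [9.8 1.2];19 [9.2 3.7];20 [7.9 6. ];21 [6.1 7.8];22 [3.9 9.1];23 [1.4 9.8];
```

```bash
python3 -m jog '[12,-1.2,9.8,0,0,12,-3.7,9.2,0,0,12,-6,7.9,0,0,12,-7.8,6.1,0,0,12,-9.1,3.9,0,0,12,-9.8,1.4,0,0,12,-9.8,-1.2,0,0,12,-9.2,-3.7,0,0,12,-7.9,-6,0,0,12,-6.1,-7.8,0,0,12,-3.9,-9.1,0,0,12,-1.4,-9.8,0,0]'|grep -E 'pos|force|gap'; python3 -m jog '[12,1.2,-9.8,0,0,12,3.7,-9.2,0,0,12,6,-7.9,0,0,12,7.8,-6.1,0,0,12,9.1,-3.9,0,0,12,9.8,-1.4,0,0,12,9.8,1.2,0,0,12,9.2,3.7,0,0,12,7.9,6,0,0,12,6.1,7.8,0,0,12,3.9,9.1,0,0,12,1.4,9.8,0,0]'|grep -E 'pos|force|gap';python3 -m jog '[12,0,0,0,0,12,0,0,0,0,12,0,0,0,0]'|grep -E 'pos|force|gap'
```

```text
tool_pos: [538.6, -141.8, 56.0]
contact_force: [2.5, -2.5, 5.4]
finger_gap: 18.0
finger_force: 59.2
tool_pos: [614.5, -148.7, 56.0]
contact_force: [-2.1, 3.0, 11.3]
finger_gap: 17.6
finger_force: 59.7
tool_pos: [614.1, -150.8, 56.0]
contact_force: [1.5, -1.3, 7.9]
finger_gap: 18.1
finger_force: 59.4
```

Turn one is clean. Turn two:

```bash
python3 -m jog '[12,-1.2,9.8,0,0,12,-3.7,9.2,0,0,12,-6,7.9,0,0,12,-7.8,6.1,0,0,12,-9.1,3.9,0,0,12,-9.8,1.4,0,0,12,-9.8,-1.2,0,0,12,-9.2,-3.7,0,0,12,-7.9,-6,0,0,12,-6.1,-7.8,0,0,12,-3.9,-9.1,0,0,12,-1.4,-9.8,0,0]'|grep -E 'pos|force|gap'; python3 -m jog '[12,1.2,-9.8,0,0,12,3.7,-9.2,0,0,12,6,-7.9,0,0,12,7.8,-6.1,0,0,12,9.1,-3.9,0,0,12,9.8,-1.4,0,0,12,9.8,1.2,0,0,12,9.2,3.7,0,0,12,7.9,6,0,0,12,6.1,7.8,0,0,12,3.9,9.1,0,0,12,1.4,9.8,0,0]'|grep -E 'pos|force|gap';python3 -m jog '[12,0,0,0,0,12,0,0,0,0,12,0,0,0,0]'|grep -E 'pos|force|gap'; python3 - <<'E'
from m import *
t=cam("top")
P=[onz(t,[c],98)[0] for c,b,m in blobs(masks(t)["blue"],20) if 230<c[0]<350 and 180<c[1]<245];print(np.round(P,1))
d=[onz(t,[c],87)[0] for c,b,m in blobs(masks(t)["red"],2) if 240<c[0]<350 and 180<c[1]<245];print(np.round(d,1))
E
```

```text
tool_pos: [538.6, -141.5, 56.0]
contact_force: [2.5, -3.3, 7.1]
finger_gap: 17.9
finger_force: 59.3
tool_pos: [614.5, -148.7, 56.0]
contact_force: [-2.1, 2.7, 11.3]
finger_gap: 18.2
finger_force: 59.8
tool_pos: [614.0, -150.8, 56.0]
contact_force: [1.0, -0.9, 8.4]
finger_gap: 17.6
finger_force: 59.5
[[639.5  89.4  98. ]
 [630.4  28.6  98. ]
 [579.   97.2  98. ]
 [570.   36.7  98. ]]
[[622.4  76.6  87. ]
 [618.4  47.7  87. ]
 [593.7  79.4  87. ]
 [591.2  51.6  87. ]]
```

60 mm of travel so far, with the disc still centred. Third turn, finishing gently.

```bash
python3 -m jog '[12,-1.2,9.8,0,0,12,-3.7,9.2,0,0,12,-6,7.9,0,0,12,-7.8,6.1,0,0,12,-9.1,3.9,0,0,12,-9.8,1.4,0,0,12,-9.8,-1.2,0,0,12,-9.2,-3.7,0,0,12,-7.9,-6,0,0,12,-6.1,-7.8,0,0,12,-3.9,-9.1,0,0,12,-1.4,-9.8,0,0]'|grep -E 'pos|force|gap'; python3 -m jog '[12,1.2,-9.8,0,0,12,3.7,-9.2,0,0,12,6,-7.9,0,0,12,7.8,-6.1,0,0,12,9.1,-3.9,0,0,12,9.8,-1.4,0,0,12,9.8,1.2,0,0,12,9.2,3.7,0,0,12,7.9,6,0,0,12,6.1,7.8,0,0,12,0,0,0,0,12,0,0,0,0]'|grep -E 'pos|force|gap';python3 -m jog '[12,2.1,4.5,0,0,12,1.8,4.6,0,0,12,0,0,0,0]'|grep -E 'pos|contact';python3 -m jog '[12,0.9,4.9,0,0,12,0,0,0,0]'|grep -E 'pos|contact'
```

```text
tool_pos: [538.6, -141.5, 56.0]
contact_force: [3.1, -3.4, 6.2]
finger_gap: 17.9
finger_force: 59.4
tool_pos: [612.2, -131.0, 56.0]
contact_force: [2.7, -1.2, 7.4]
finger_gap: 17.9
finger_force: 59.3
tool_pos: [614.4, -140.4, 56.0]
contact_force: [1.2, -0.9, 7.7]
tool_pos: [614.6, -145.3, 56.0]
contact_force: [2.5, 0.2, 8.2]
```

```bash
python3 -m jog '[12,0.3,4,0,0,12,0,0,0,0,12,0,0,0,0]'|grep -E 'pos|contact';python3 -m jog '[12,-0.3,4,0,0,12,0,0,0,0,12,0,0,0,0]'|grep -E 'pos|contact'; python3 -m jog '[12,-0.8,4,0,0,12,0,0,0,0,12,0,0,0,0]'|grep -E 'pos|contact'
```

```text
tool_pos: [614.3, -149.2, 56.0]
contact_force: [2.1, -0.4, 7.8]
tool_pos: [614.2, -149.6, 56.0]
contact_force: [3.0, 7.0, 7.4]
tool_pos: [614.2, -149.8, 56.0]
contact_force: [5.9, 13.8, 6.9]
```

Hard stop reached. One last push, then relax, release, lift away and check.

```bash
python3 -m jog '[12,0,4,0,0,12,0,0,0,0,12,0,0,0,0]'|grep -E 'pos|contact'; python3 -m jog '[12,0,-5,0,0,12,0,-5,0,0,12,0,0,0,0,60,0,0,0,0,60,0,0,0,0,60,0,0,0,0,60,0,0,0,0,60,0,0,0,0,60,0,0,-30,0,60,0,0,-35,0,60,0,0,-35,0,60,0,0,-20,0]'|grep -E 'pos|contact|gap'; python3 -m jog '[60,-30,15,0,0,60,-30,15,0,0,60,-30,15,0,0,60,-30,15,0,0,60,-30,15,0,0,60,0,0,0,0,60,0,0,0,0,60,0,0,0,0]'|grep -E 'pos|contact'; python3 - <<'E'
from m import *
t=cam("top");c0=np.array([596.45,4.54])
P=np.array([onz(t,[c],98)[0] for c,b,m in blobs(masks(t)["blue"],20) if 220<c[0]<350 and 180<c[1]<245])[:,:2];print(np.round(P,1).tolist(),P.mean(0),np.linalg.norm(P.mean(0)-[596.44,3.82]))
d=np.array([onz(t,[c],87)[0] for c,b,m in blobs(masks(t)["red"],2) if 230<c[0]<350 and 180<c[1]<245]);print(np.round(d,1).tolist(),d.mean(0))
print("expected",c0+90*np.array([.1285,.9917]),env.sense()["t"])
for c,st,m in blobs(masks(t)["white"],300): print(c.round(0),st[4],end=" ")
w=cam("wrist");g=cv2.cvtColor(w["image"],cv2.COLOR_RGB2GRAY);print(proj(w,[(615,-149,114)]),[ (c.round(0),st.tolist()) for c,st,m in blobs(g<50,200) if c[1]<260])
E
```

```text
tool_pos: [614.2, -149.9, 56.0]
contact_force: [6.1, 20.2, 8.3]
tool_pos: [613.5, -151.9, 179.1]
contact_force: [1.1, 0.7, 1.1]
finger_gap: 60.2
tool_pos: [454.5, -206.3, 175.6]
contact_force: [-0.2, 0.3, 0.1]
[[643.9, 118.2], [635.4, 57.8], [582.7, 126.1], [574.0, 66.6]] [609.01681321  92.16855599] 89.23924907594781
[[625.7, 105.6, 87.0], [623.2, 77.4, 87.0], [598.5, 109.4, 87.0], [594.1, 81.2, 87.0]] [610.3719108   93.38876382  87.        ]
expected [608.015  93.793] 60.9667
[451.  60.] 1352 [282.  63.] 1302 [324.  62.] 1315 [408.  61.] 1320 [197.  63.] 1351 [352. 154.] 460 [215. 146.] 1349 [284. 204.] 439 [320. 222.] 465 [389. 222.] 1289 [299. 309.] 301 [236. 354.] 661 [[162.28825195 -37.20968622]] []
```

```bash
python3 -m jog '[60,10,-33,0,0,60,10,-33,0,0,60,10,-33,0,0,60,10,-33,0,0,60,10,-33,0,0,60,10,-33,0,0,60,10,-33,0,0,60,10,-33,0,0,60,0,0,0,0,60,0,0,0,0,60,0,0,0,0]'|grep -E 'pos|contact'; python3 - <<'E'
from m import *
w=cam("wrist")
d=[onz(w,[c],87)[0] for c,b,m in blobs(masks(w)["red"],10)];d=np.array([q for q in d if np.hypot(*(q[:2]-[608,94]))<35]);print(np.round(d,1).tolist(),d.mean(0))
P=[(c,onz(w,[c],100)[0].round(1)) for c,b,m in blobs(masks(w)["blue"],300)];print(P)
for c,st,m in brass(w,60): print("brass",c,st)
h=cv2.cvtColor(w["image"],cv2.COLOR_RGB2HSV)
m=(h[...,1]<60)&(h[...,2]>170);u=proj(w,[(608,94,87)])[0];b=at(m,*u,20,500);print(u);
if b: q=onz(w,hull(b[2])[:,0].astype(float),87)[:,:2].astype(np.float32);print(cv2.minEnclosingCircle(q))
E
```

```text
tool_pos: [567.5, 45.5, 174.6]
contact_force: [-0.1, -0.2, 0.8]
[[624.9, 106.7, 87.0], [621.7, 78.5, 87.0], [596.9, 109.9, 87.0], [593.5, 81.7, 87.0]] [609.25312828  94.19269559  87.        ]
[(array([173.14885246, 128.30688525]), array([643.4, 117.8, 100. ])), (array([186.57640449, 224.00674157]), array([584.7, 122. , 100. ])), (array([277.57219251, 227.25668449]), array([575.2,  65.3, 100. ]))]
brass [193.         137.76056338] [187 133  16  15 142]
brass [261.52459016 137.52459016] [254 133  14  12 122]
brass [265.85       206.36666667] [262 201   8  11  60]
[227.20223533 178.43691185]
((610.8233642578125, 95.29507446289062), 30.423259735107422)
```

The disc has travelled 90.1 mm with the carriage and is still centred, so the carriage is home. The gripper is clear of everything. Hand in.

```bash
python3 -c "
from rig import env
print(env.finish_job())"
```

```text
the job is handed in; nothing more can be done
None
```

I handed the job in after about 62 s of robot time: the block, both brass spacers on the bench and the small disc are stacked square in the pocket, and the carriage is home at the wheel after 90.1 mm of travel, with the crank let go and the robot touching nothing.

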